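# Brush out the sensor test docks and fit the covers that match

## Robot

A 6-joint arm with a two-finger parallel gripper is mounted at the origin on the work surface. World frame = base frame: x ahead of the robot, y to its left, z up, the work surface at z = 0. Lengths are in mm, angles in rad, forces in N, time in s.
With the tool pointing down it reaches from about 275 to 1000 mm from the base axis. Payload 8.4 kg.
Tool frame: the origin (TCP) lies midway between the tips of the shut fingers; the grasp point (between the pads) lies 19 mm behind it (r.grip_point_offset is the distance from the TCP to the grasp point, in mm); z points along the fingers, x is the direction in which the jaws open and shut, and the axes are right-handed (so a half turn about z gives the same grasp; the last joint's range is limited). The gripper opens to 85 mm and grips with 20 to 120 N. Pads are 22 mm wide; open, the fingers measure 114 mm over their backs; the gripper's body (76 mm by 85 mm) begins 54 mm behind the grasp point. The pads swing forward as they close: fully open they stand 13 mm farther back than shut.
Start: joints at [-1.323, 0.353, 1.633, -0, 1.155, -0.002], TCP at [154.505, -605.604, 231.281] pointing down, gripper open.
Joint ranges: [-2.63, 2.63], [-0.92, 2.1], [0.06, 2.66], [-1.3, 4.44], [0, 2.69], [-3.02, 3.02]. Speed limits (rad/s): [2.22, 2.22, 2.79, 3.14, 3.14, 3.14].

## Interface

Orientations are given as [roll, pitch, yaw] about the fixed x, y, z axes, in that order (R = Rz(yaw) Ry(pitch) Rx(roll)).
In Python, from rig import monitor, vision, sign_off, r gives the robot as it stands.
- The arm moves only by the shell command python3 -m inch 'ROWS' [FORCE]. ROWS is JSON, a list of rows, each an object with "dp": the shift along the tool's x, y, z in mm, a list of three; "angular": the turn, a rotation vector about the tool's x, y, z in rad, a list of three; "fingers": the closure in counts, from 0 (fully open) to 255 (shut). A call has 1 to 12 rows; each row is the pose to reach, as a shift and turn from the pose commanded when the call began, along the tool's axes at that moment; what a row does not reach only later rows make up. A row lasts 1/12 s, in which the tool goes at most 41.7 mm and 7.16 degrees, less where a joint would pass 70% of its speed; a pose out of reach is approached as far as the arm can. A call with a gripper value outside its range is refused whole. The fingers move at their own pace and stop on an object; FORCE is the grip in N (left out, the last holds). Time passes only in rows, so rows that repeat a pose let the fingers close. It gives the time, the measured TCP pose, the force and the opening at its end, in the units of the state.
- monitor.sense(): the state, without advancing time (a new reading comes with each control period).
- vision.grab_frame(name): name is "scene" or "top" or "wrist"; returns (picture, depth): 480x640x3 uint8, blue, green, red; 480x640 float32, mm along the optical axis (not along the pixel's ray), 0 where there is no reading.
- vision.camera_params(name): a dict with "fx", "fy", "cx", "cy" (pixels), "R" (3x3) and "t" (3): a world point X has camera coordinates R X + t. Camera axes: x right, y down, z forward; pixel columns grow to the right and rows downward; lengths in mm; the calibration is good to about 2 mm. A picture is of the moment at which its call begins: read the wrist's pose just before it. camera_params takes no time and is no camera call; for the wrist camera it gives the pose at the moment of the call.
- sign_off(): hands the job in, once; it reports no verdict.
The state is a dict: "clock": time; "qpos": joint angles; "qvel": joint speeds; "joint_efforts": joint torques, N m; "eef_pos": TCP position; "tcp_rot": TCP orientation; "contact_force": force on the tool from outside, world axes, zero at the start; "wrist_torque": the same for the moment, N m; "opening": opening from 0.0 (shut) to 1.0 (fully open).
Only numpy, scipy, OpenCV 4.12 (cv2) and the standard library are available. Lean on these libraries where they do the work, as an engineer would, in place of code of your own. Each camera call takes 0.05 s, during which the arm holds its last target.

## Task

Brush out the well of every test dock on the bench with the long brush, starting with the dock whose two pegs stand closest together and working up to the widest: two full strokes in each, down to the bottom, back up to the mouth and down again. Stand the brush upright back in its holder, and put on each dock the one cover whose holes match its pegs, pressed fully home and flat. Leave the covers that fit no dock where they lie, and do not disturb the brass pinion or the orange sensor cap.

Things in the scene. Friction and masses are not known exactly. Their poses are not given: they have to be found in the camera images.
- dock_44: Heavy (2.8 kg) grey test dock on the bench, block 116 (x) x 54 x 60 mm high. Square well 30 x 30 mm in mid-top, its floor 8 mm above the bench. Two 8 mm steel pegs with tapered tips stand 14 mm above the top on the x axis, either side of the well, 44 mm apart. Docks differ only in peg spacing (44, 60, 76); some may be absent. Origin: centre of underside, on the bench; z up.
- dock_44_mouth (a point): Centre of the well mouth of dock_44, level with the top of the block, midway between its pegs (60 mm above the bench).
- dock_60: Heavy (2.8 kg) grey test dock on the bench, block 116 (x) x 54 x 60 mm high. Square well 30 x 30 mm in mid-top, its floor 8 mm above the bench. Two 8 mm steel pegs with tapered tips stand 14 mm above the top on the x axis, either side of the well, 60 mm apart. Docks differ only in peg spacing (44, 60, 76); some may be absent. Origin: centre of underside, on the bench; z up.
- dock_60_mouth (a point): Centre of the well mouth of dock_60, level with the top of the block, midway between its pegs (60 mm above the bench).
- dock_76: Heavy (2.8 kg) grey test dock on the bench, block 116 (x) x 54 x 60 mm high. Square well 30 x 30 mm in mid-top, its floor 8 mm above the bench. Two 8 mm steel pegs with tapered tips stand 14 mm above the top on the x axis, either side of the well, 76 mm apart. Docks differ only in peg spacing (44, 60, 76); some may be absent. Origin: centre of underside, on the bench; z up.
- dock_76_mouth (a point): Centre of the well mouth of dock_76, level with the top of the block, midway between its pegs (60 mm above the bench).
- cover_44: Loose grey plastic cover, 90 g: plate 68 (x) x 44 (y) x 18 mm thick, two square 11 mm through-holes on the x axis 44 mm apart centre to centre, and in the middle an upright rib 28 mm long (x), 16 mm thick (y), top 62 mm above the underside. Lies plate down. Covers differ only in length and hole spacing (44, 52, 60, 68, 76). Origin: centre of underside; z up.
- cover_52: Loose grey plastic cover, 90 g: plate 76 (x) x 44 (y) x 18 mm thick, two square 11 mm through-holes on the x axis 52 mm apart centre to centre, and in the middle an upright rib 28 mm long (x), 16 mm thick (y), top 62 mm above the underside. Lies plate down. Covers differ only in length and hole spacing (44, 52, 60, 68, 76). Origin: centre of underside; z up.
- cover_60: Loose grey plastic cover, 90 g: plate 84 (x) x 44 (y) x 18 mm thick, two square 11 mm through-holes on the x axis 60 mm apart centre to centre, and in the middle an upright rib 28 mm long (x), 16 mm thick (y), top 62 mm above the underside. Lies plate down. Covers differ only in length and hole spacing (44, 52, 60, 68, 76). Origin: centre of underside; z up.
- cover_68: Loose grey plastic cover, 90 g: plate 92 (x) x 44 (y) x 18 mm thick, two square 11 mm through-holes on the x axis 68 mm apart centre to centre, and in the middle an upright rib 28 mm long (x), 16 mm thick (y), top 62 mm above the underside. Lies plate down. Covers differ only in length and hole spacing (44, 52, 60, 68, 76). Origin: centre of underside; z up.
- cover_76: Loose grey plastic cover, 90 g: plate 100 (x) x 44 (y) x 18 mm thick, two square 11 mm through-holes on the x axis 76 mm apart centre to centre, and in the middle an upright rib 28 mm long (x), 16 mm thick (y), top 62 mm above the underside. Lies plate down. Covers differ only in length and hole spacing (44, 52, 60, 68, 76). Origin: centre of underside; z up.
- brush: Long straight brush, 170 mm, 60 g, standing in its holder: bristle head 22 mm in diameter from the lower end to 55 mm up, 8 mm steel stem to 95 mm, square wooden handle 16 x 16 mm from 95 to 170 mm. Origin: centre of the lower (bristle) end; z runs along the brush towards the handle.
- holder: Fixed white plastic brush holder: square tube, 42 mm outside, 30 mm inside, rim 72 mm above the bench, inner floor 6 mm above the bench, on an 80 mm square foot 6 mm thick. Origin: centre of the underside; z up.
- pinion: Bystander: brass pinion about 42 mm wide, 30 mm high, on the bench near the covers. Origin: centre of the underside.
- sensor_cap: Bystander: translucent orange sensor cap 26 mm wide, 26 mm high, on the bench among the docks. Origin: centre of the underside.
Mind the look-alikes: they are no part of the job. What is shaped like the brush but red is not meant.

How it is judged:
By the outcome, as a careful person would: the job done as asked, in the order asked, and still so for the second after the job is handed in, with the robot touching nothing.
Of dock_44, dock_60, dock_76 only 2 to 3 are there at a start; the rules pass over those that are not, and their reading is None.
At some moment in a run one of cover_44, cover_52, cover_60, cover_68, cover_76 may be knocked a few centimetres aside while the robot is not near it.
It also fails if it takes over 210 s, if anything falls off the work surface, if the arm or the gripper's body presses on something with over 40 N, if the wrist force passes 120 N, or if a joint passes its speed limit or range.

## Working session

There is one attempt and no reset: what is moved stays moved. The work goes in short steps, Python scripts to look and compute and a shell command to move; the robot and the scene stay as the last step left them, time stands still between calls to the robot, and variables do not carry over. Pictures are saved under pics/ and viewed, and the job is handed in when it is done.

```bash
ls; mkdir -p pics
python3 - <<'E'
from rig import monitor, vision, r
import cv2
print(monitor.sense())
print([a for a in dir(r) if not a.startswith('_')])
for n in ("scene","top","wrist"):
    p,d=vision.grab_frame(n); cv2.imwrite(f"pics/{n}0.png",p)
    import numpy as np; np.save(f"pics/{n}0.npy",d)
    c=vision.camera_params(n); print(n,{k:np.round(v,3).tolist() for k,v in c.items()})
E
```

```text
pics
{'clock': 0.0, 'qpos': array([-1.32340823e+00,  3.53678544e-01,  1.63411240e+00, -3.51336363e-05,
        1.15521580e+00, -2.40510159e-03]), 'qvel': array([ 0.00093812,  0.00040157, -0.00025366, -0.00072678,  0.0012577 ,
        0.00053047]), 'joint_efforts': array([-7.49722996e-03, -6.05253839e+01, -3.42063832e+01, -2.55535442e-04,
        9.46454820e-03,  2.02545078e-05]), 'eef_pos': array([ 154.37323858, -605.14946522,  230.55200259]), 'tcp_rot': array([ 3.14156393e+00,  1.41417201e-03, -1.32098894e+00]), 'contact_force': array([-0.38195153,  0.77612479,  2.00433689]), 'wrist_torque': array([ 0.01891723, -0.00577069, -0.04367988]), 'opening': 0.9997602919076172}
['MotionError', 'grip_point_offset']
scene {'fx': 442.995, 'fy': 442.995, 'cx': 323.021, 'cy': 236.928, 'R': [[-0.021, 1.0, 0.001], [0.786, 0.017, -0.619], [-0.618, -0.012, -0.786]], 't': [34.288, -401.915, 1199.037]}
top {'fx': 528.493, 'fy': 528.493, 'cx': 314.525, 'cy': 238.563, 'R': [[0.02, -1.0, -0.005], [-0.991, -0.019, -0.131], [0.131, 0.007, -0.991]], 't': [-25.998, 588.764, 953.361]}
wrist {'fx': 402.124, 'fy': 402.124, 'cx': 314.216, 'cy': 235.468, 'R': [[0.247, -0.969, -0.002], [-0.933, -0.238, 0.271], [-0.263, -0.065, -0.963]], 't': [-623.32, -35.432, 378.793]}
```

View pics/scene0.png

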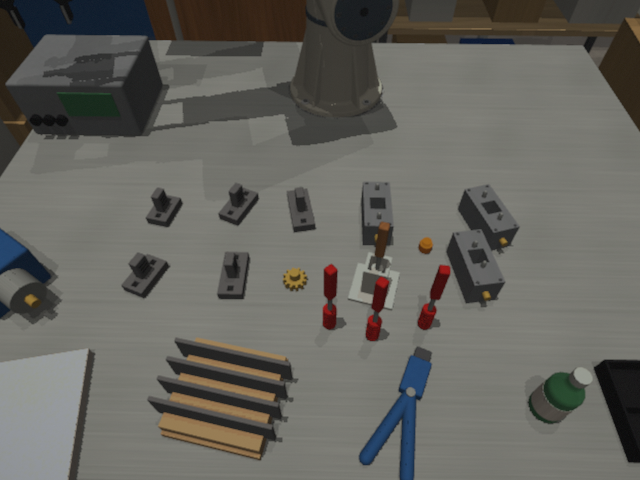

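View pics/top0.png

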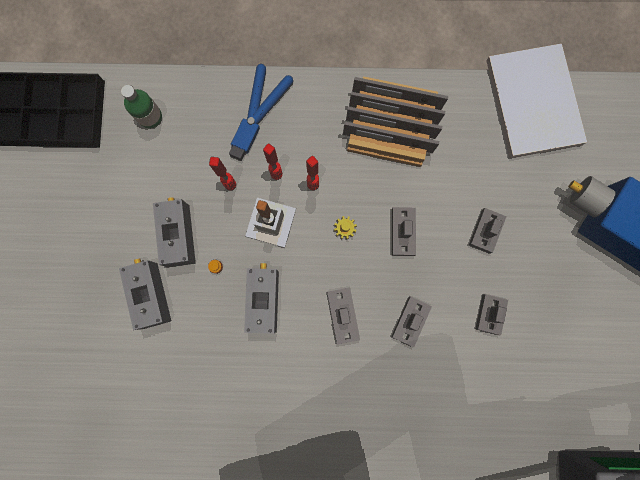

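The top picture shows three docks at about (174,232), (145,294) and (262,300), and five covers at (403,231), (487,230), (342,316), (411,321) and (491,314). The wooden brush is at (265,210). Red look-alikes stand at (222,172), (272,162) and (312,172). The pinion is at (345,228) and the cap at (215,266).

Run:
```python
import cv2
p=cv2.imread('pics/top0.png')
cv2.imwrite('pics/cropA.png',cv2.resize(p[185:345,105:305],None,fx=4,fy=4,interpolation=cv2.INTER_CUBIC)[:600])
cv2.imwrite('pics/cropA2.png',cv2.resize(p[240:345,105:305],None,fx=4,fy=4,interpolation=cv2.INTER_CUBIC))
cv2.imwrite('pics/cropB.png',cv2.resize(p[200:350,320:520],None,fx=4,fy=4,interpolation=cv2.INTER_CUBIC))
```

```text
(no output)
```

View pics/cropA.png

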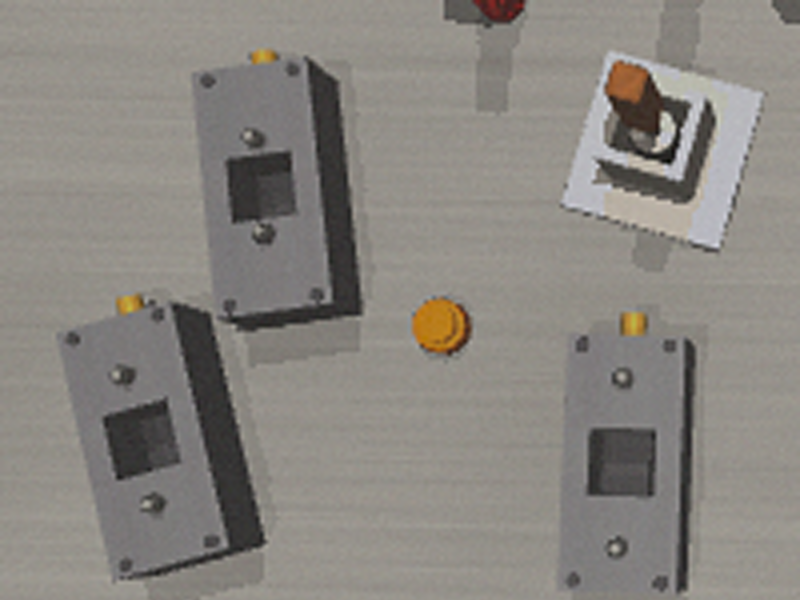

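View pics/cropB.png

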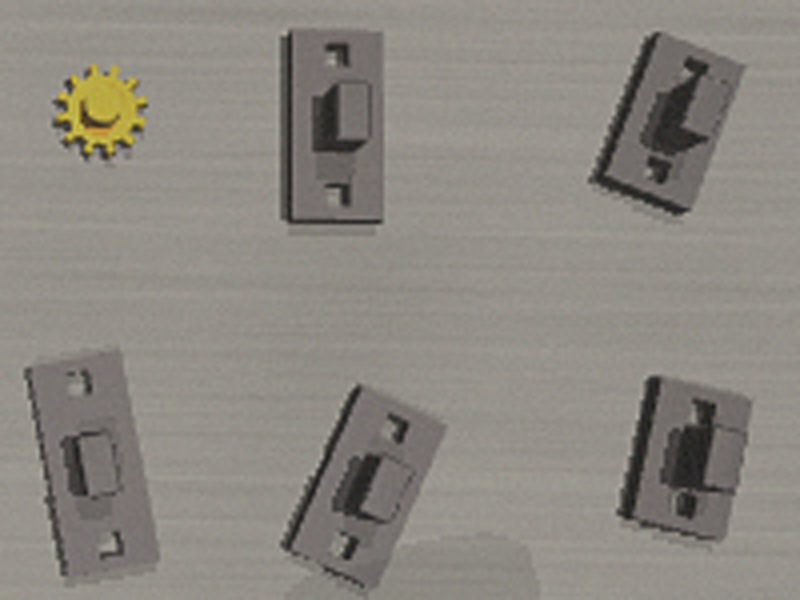

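View pics/wrist0.png

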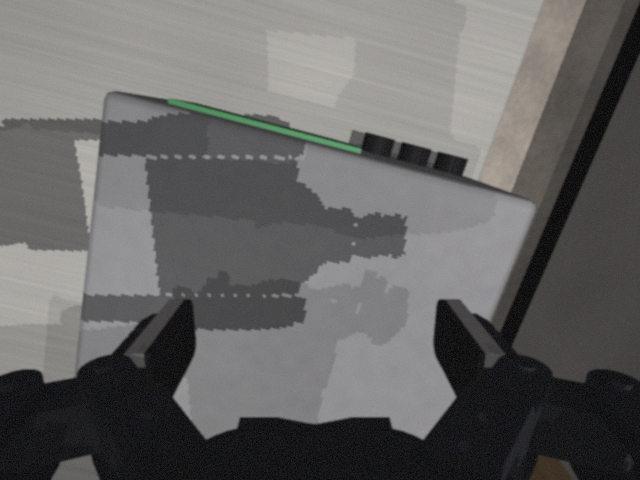

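```bash
cat > h.py <<'E'
import numpy as np, cv2
from rig import monitor, vision, r
def ray(c,u,v):
    d=np.array([(u-c['cx'])/c['fx'],(v-c['cy'])/c['fy'],1.]); R=np.array(c['R']);t=np.array(c['t'])
    return -R.T@t, R.T@d
def onz(c,u,v,z):
    o,d=ray(c,u,v); return o+d*(z-o[2])/d[2]
def atd(c,u,v,depth):
    o,d=ray(c,u,v); return o+d*depth
def proj(c,X):
    q=np.array(c['R'])@np.array(X)+np.array(c['t']); return c['cx']+c['fx']*q[0]/q[2], c['cy']+c['fy']*q[1]/q[2]
def Rpy(a):
    from scipy.spatial.transform import Rotation as Ro
    return Ro.from_euler('xyz',a)
E
python3 - <<'E'
from h import *
c=vision.camera_params('top'); d=np.load('pics/top0.npy')
print('cam',-np.array(c['R']).T@c['t'])
A=lambda x,y:(105+x/4-.4,185+y/4-.4); B=lambda x,y:(320+x/4-.4,200+y/4-.4)
ang=lambda a,b: np.degrees(np.arctan2(*(b-a)[1::-1]))
for n,p,q,corn in [('d44',(263,233),(253,138),[(194,75),(306,57),(331,302),(217,318)]),('d60',(153,503),(122,375),[(58,335),(172,303),(229,547),(113,579)]),('d76',(617,548),(622,378),None)]:
    P=onz(c,*A(*p),74);Q=onz(c,*A(*q),74)
    print(n,'pegs',P.round(),Q.round(),'mid',((P+Q)/2).round(1),'len',np.linalg.norm(P-Q).round(1),'yaw',ang(P,Q).round(1))
    if corn:
        C=[onz(c,*A(*k),60) for k in corn]; print('  corners mid',np.mean(C,0).round(1),[np.linalg.norm(C[i]-C[(i+1)%4]).round() for i in range(4)],ang((C[2]+C[3]),(C[0]+C[1])).round(1))
for n,corn,hs in [('c1',[(290,30),(383,30),(383,221),(290,221)],[(336,55),(337,195)]),('c2',[(656,32),(745,65),(688,213),(600,180)],None),('c3',[(25,368),(122,350),(160,560),(65,582)],[(78,382),(111,543)]),('c4',[(360,385),(447,427),(374,590),(290,548)],[(397,430),(343,545)]),('c5',[(657,377),(752,398),(724,541),(632,518)],[(704,410),(684,502)])]:
    C=[onz(c,*B(*k),18) for k in corn]; print(n,'mid',np.mean(C,0).round(1),[np.linalg.norm(C[i]-C[(i+1)%4]).round() for i in range(4)],'yaw',ang((C[2]+C[3]),(C[0]+C[1])).round(1), 'holes',np.linalg.norm(onz(c,*B(*hs[0]),18)-onz(c,*B(*hs[1]),18)).round(1) if hs else '')
# holder rim corners / depth checks
for u,v in [(145,294),(165,220),(150,275),(262,280),(250,240),(402,250),(262,207),(330,240),(280,230)]:
    print((u,v),atd(c,u,v,d[v,u]).round(1))
E
```

```text
cam [ 459.29636893  -21.7873216  1022.14887514]
d44 pegs [572. 246.  74.] [615. 253.  74.] mid [593.4 249.5  74. ] len 44.0 yaw 9.1
  corners mid [594.6 251.6  60. ] [np.float64(52.0), np.float64(115.0), np.float64(52.0), np.float64(114.0)] 8.7
d60 pegs [450. 288.  74.] [506. 306.  74.] mid [478. 297.  74.] len 59.2 yaw 17.2
  corners mid [477.8 299.2  60. ] [np.float64(54.0), np.float64(114.0), np.float64(54.0), np.float64(114.0)] 16.5
d76 pegs [434.  81.  74.] [509.  81.  74.] mid [471.7  81.1  74. ] len 75.3 yaw 0.2
c1 mid [ 610.1 -185.2   18. ] [np.float64(45.0), np.float64(93.0), np.float64(44.0), np.float64(93.0)] yaw -0.1 holes 67.9
c2 mid [ 614.5 -346.    18. ] [np.float64(45.0), np.float64(78.0), np.float64(44.0), np.float64(78.0)] yaw -21.7 holes 
c3 mid [446.7 -70.5  18. ] [np.float64(47.0), np.float64(99.0), np.float64(46.0), np.float64(101.0)] yaw 11.3 holes 76.4
c4 mid [ 438.7 -199.5   18. ] [np.float64(45.0), np.float64(84.0), np.float64(43.0), np.float64(83.0)] yaw -23.9 holes 59.6
c5 mid [ 455.1 -351.2   18. ] [np.float64(45.0), np.float64(68.0), np.float64(44.0), np.float64(67.0)] yaw -11.9 holes 44.2
(145, 294) [480.1 308.1   6.8]
(165, 220) [615.2 261.4  62.6]
(150, 275) [513.8 284.6  57.3]
(262, 280) [508.   78.2  70.5]
(250, 240) [589.1 111.7  -0.9]
(402, 250) [ 574.8 -184.3    2.6]
(262, 207) [620.9  70.8 177.6]
(330, 240) [592.5 -44.6  -3.7]
(280, 230) [609.4  53.4   3.4]
```

Run:
```python
import cv2
p=cv2.imread('pics/top0.png')
cv2.imwrite('pics/cropC.png',cv2.resize(p[190:255,235:305],None,fx=9,fy=9,interpolation=cv2.INTER_CUBIC))
p=cv2.imread('pics/scene0.png')
cv2.imwrite('pics/cropD.png',cv2.resize(p[210:345,310:460],None,fx=4.4,fy=4.4,interpolation=cv2.INTER_CUBIC))
```

```text
(no output)
```

View pics/cropC.png

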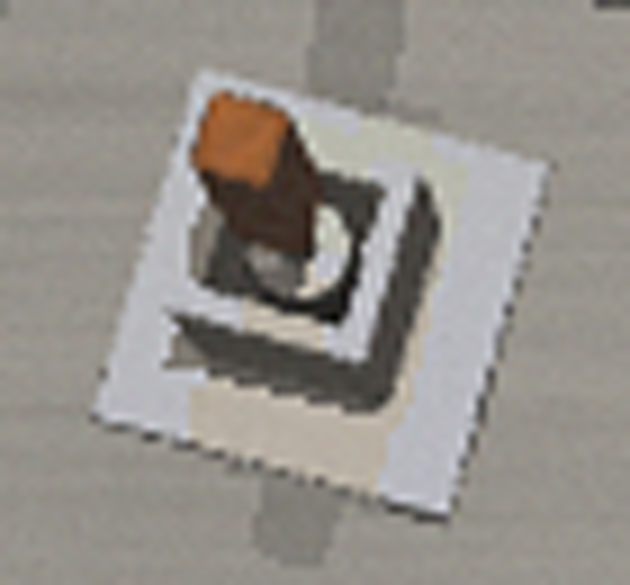

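View pics/cropD.png

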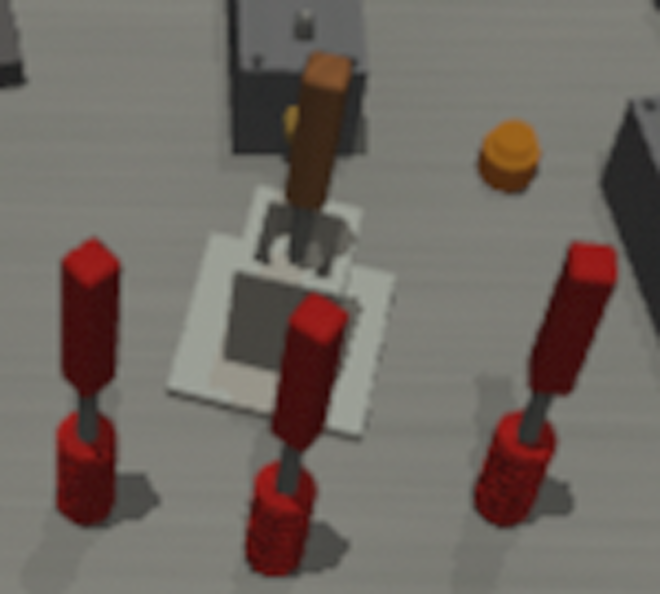

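The choice is the wooden-handled brush in the white holder, at scene (383,240) and top (262,206). The three red ones, at scene (330,300), (376,310) and (434,300), stand on the bench and are not it.

Run:
```python
from h import *
c=vision.camera_params('top'); s=vision.camera_params('scene')
C=lambda x,y:(235+x/9-.45,190+y/9-.45)
f=[onz(c,*C(*k),6) for k in [(205,70),(548,160),(450,520),(95,415)]]
print('foot',np.mean(f,0).round(1),[np.linalg.norm(f[i]-f[(i+1)%4]).round() for i in range(4)],'yaw',[np.degrees(np.arctan2(*(a-b)[1::-1])).round(1) for a,b in [(f[0],f[3]),(f[1],f[2])]])
t=[onz(c,*C(*k),176) for k in [(218,92),(290,118),(262,187),(195,155)]]
print('top',np.mean(t,0).round(1),[np.linalg.norm(t[i]-t[(i+1)%4]).round() for i in range(4)],'yaw',[np.degrees(np.arctan2(*(a-b)[1::-1])).round(1) for a,b in [(t[0],t[3]),(t[1],t[2])]])
D=lambda x,y:(310+x/4.4-.4,210+y/4.4-.4)
print('scene top',onz(s,*D(328,70),176).round(1))
for k in [(86,505),(277,560),(503,510)]: print('red base',onz(s,*D(*k),0).round(1))
for k in [(92,262),(320,315),(593,258)]: print('red top',onz(s,*D(*k),170).round(1))
st=monitor.sense(); M=Rpy(st['tcp_rot']).as_matrix(); print(M.round(3))
T=np.array([608,69,330]); print('dp tool', (M.T@(T-st['eef_pos'])).round(1))
```

```text
foot [624.8  71.9   6. ] [np.float64(77.0), np.float64(81.0), np.float64(80.0), np.float64(79.0)] yaw [np.float64(-15.5), np.float64(-13.6)]
top [624.7  72.2 176. ] [np.float64(14.0), np.float64(14.0), np.float64(14.0), np.float64(12.0)] yaw [np.float64(-17.9), np.float64(-20.0)]
scene top [626.6  71.3 176. ]
red base [703.8  -9.2   0. ]
red base [725.5  64.5   0. ]
red base [702.5 153.9   0. ]
red top [704.   -9.3 170. ]
red top [722.7  63.2 170. ]
red top [699.  152.9 170. ]
[[ 0.247 -0.969 -0.   ]
 [-0.969 -0.247  0.001]
 [-0.001 -0.    -1.   ]]
dp tool [-541.3 -606.2  -98.7]
```

```bash
cat >> h.py <<'E'
def go(x,y,z,yaw):
    """print dp, tool-z turn (tool pointing straight down) to reach TCP target"""
    from scipy.spatial.transform import Rotation as Ro
    st=monitor.sense(); R0=Rpy(st['tcp_rot']); R1=Ro.from_euler('xyz',[np.pi,0,np.radians(yaw)])
    dp=R0.inv().apply(np.array([x,y,z])-st['eef_pos']); rv=(R0.inv()*R1).as_rotvec()
    print('t',round(st['clock'],2),'tcp',st['eef_pos'].round(1),'yaw',np.degrees(st['tcp_rot'])[[0,1,2]].round(1),'open',round(st['opening'],3),'F',st['contact_force'].round(1),'q6',st['qpos'][5].round(2))
    print('  dp',dp.round(1),'ang',rv.round(3))
E
python3 -c "
from h import *
go(625,72,270,-107)"
```

```text
t 0.15 tcp [ 154.4 -605.2  230.7] yaw [-1.80e+02  1.00e-01 -7.57e+01] open 0.995 F [ 0.7 -0.3 -0.7] q6 -0.0
  dp [-539.9 -623.4  -38.7] ang [0.    0.001 0.547]
```

```bash
python3 -m inch '[{"dp":[0,0,-40],"angular":[0,0,0],"fingers":80},{"dp":[-540,-623,-40],"angular":[0,0,0.547],"fingers":80},{"dp":[-540,-623,-40],"angular":[0,0,0.547],"fingers":80},{"dp":[-540,-623,-40],"angular":[0,0,0.547],"fingers":80},{"dp":[-540,-623,-40],"angular":[0,0,0.547],"fingers":80},{"dp":[-540,-623,-40],"angular":[0,0,0.547],"fingers":80},{"dp":[-540,-623,-40],"angular":[0,0,0.547],"fingers":80},{"dp":[-540,-623,-40],"angular":[0,0,0.547],"fingers":80},{"dp":[-540,-623,-40],"angular":[0,0,0.547],"fingers":80},{"dp":[-540,-623,-40],"angular":[0,0,0.547],"fingers":80},{"dp":[-540,-623,-40],"angular":[0,0,0.547],"fingers":80},{"dp":[-540,-623,-40],"angular":[0,0,0.547],"fingers":80}]'
python3 -c "
from h import *
go(625,72,270,-107)"
```

```text
clock: 1.15
eef_pos: [415.0, -229.5, 271.4]
tcp_rot: [-3.141, -0.0, -1.868]
contact_force: [0.6, 0.0, 0.3]
opening: 0.687
t 1.15 tcp [ 415.  -229.5  271.4] yaw [-180.   -0. -107.] open 0.687 F [0.6 0.  0.3] q6 1.36
  dp [-349.8 -112.4    1.4] ang [-0.    -0.    -0.001]
```

```bash
python3 -m inch '[{"dp":[-350,-112,0],"angular":[0,0,0],"fingers":80},{"dp":[-350,-112,0],"angular":[0,0,0],"fingers":80},{"dp":[-350,-112,0],"angular":[0,0,0],"fingers":80},{"dp":[-350,-112,0],"angular":[0,0,0],"fingers":80},{"dp":[-350,-112,0],"angular":[0,0,0],"fingers":80},{"dp":[-350,-112,0],"angular":[0,0,0],"fingers":80},{"dp":[-350,-112,0],"angular":[0,0,0],"fingers":80},{"dp":[-350,-112,0],"angular":[0,0,0],"fingers":80},{"dp":[-350,-112,0],"angular":[0,0,0],"fingers":80},{"dp":[-350,-112,0],"angular":[0,0,0],"fingers":80},{"dp":[-350,-112,0],"angular":[0,0,0],"fingers":80},{"dp":[-350,-112,0],"angular":[0,0,0],"fingers":80}]'
python3 -c "
from h import *
go(625,72,135,-107)
p,d=vision.grab_frame('wrist');cv2.imwrite('pics/w1.png',p); c=vision.camera_params('wrist'); np.savez('pics/w1.npz',**c,d=d)
print(proj(c,[625,72,176]),proj(c,[625,72,72]))
"
```

```text
clock: 2.15
eef_pos: [623.4, 70.3, 270.7]
tcp_rot: [3.14, -0.001, -1.867]
contact_force: [-0.8, -0.4, -0.2]
opening: 0.688
t 2.15 tcp [623.4  70.3 270.7] yaw [ 1.799e+02 -1.000e-01 -1.070e+02] open 0.688 F [-0.8 -0.4 -0.2] q6 1.98
  dp [ -2.2  -1.2 135.7] ang [ 0.001 -0.001  0.   ]
(np.float64(310.86486676296965), np.float64(235.45421468285622)) (np.float64(311.79832761293295), np.float64(202.6060705080998))
```

View pics/w1.png

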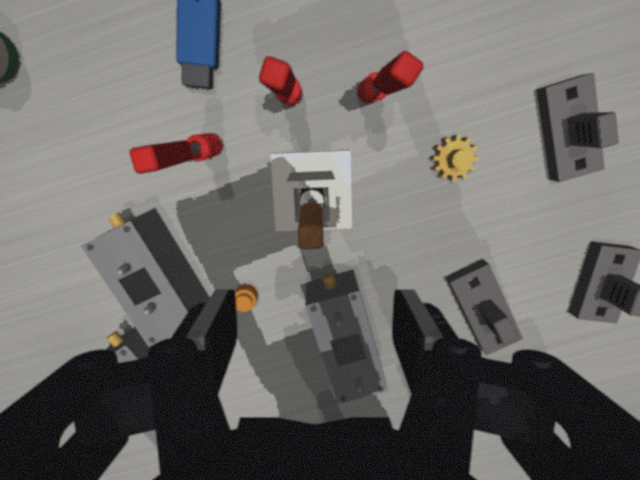

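The picture shows the brush top at (311,238), where the projection puts it, with the fingers straddling it and the handle faces square to the jaws. I descend and grip.

```bash
python3 -m inch '[{"dp":[-2,-1,0],"angular":[0,0,0],"fingers":80},{"dp":[-2,-1,35],"angular":[0,0,0],"fingers":80},{"dp":[-2,-1,70],"angular":[0,0,0],"fingers":80},{"dp":[-2,-1,105],"angular":[0,0,0],"fingers":80},{"dp":[-2,-1,135],"angular":[0,0,0],"fingers":80},{"dp":[-2,-1,154],"angular":[0,0,0],"fingers":80},{"dp":[-2,-1,154],"angular":[0,0,0],"fingers":80},{"dp":[-2,-1,154],"angular":[0,0,0],"fingers":255},{"dp":[-2,-1,154],"angular":[0,0,0],"fingers":255},{"dp":[-2,-1,154],"angular":[0,0,0],"fingers":255},{"dp":[-2,-1,154],"angular":[0,0,0],"fingers":255},{"dp":[-2,-1,154],"angular":[0,0,0],"fingers":255}]' 60
python3 -m inch '[{"dp":[0,0,0],"angular":[0,0,0],"fingers":255},{"dp":[0,0,0],"angular":[0,0,0],"fingers":255},{"dp":[0,0,0],"angular":[0,0,0],"fingers":255},{"dp":[0,0,0],"angular":[0,0,0],"fingers":255}]'
python3 -c "
from h import *
go(594,250.5,250,-107)"
```

```text
clock: 3.2
eef_pos: [626.9, 72.1, 119.5]
tcp_rot: [-3.138, 0.001, -1.868]
contact_force: [-0.4, -1.6, 7.9]
opening: 0.183
clock: 3.53
eef_pos: [626.9, 72.1, 119.5]
tcp_rot: [-3.138, 0.001, -1.868]
contact_force: [-1.1, -0.7, 7.4]
opening: 0.177
t 3.53 tcp [626.9  72.1 119.5] yaw [-1.798e+02  1.000e-01 -1.070e+02] open 0.177 F [-1.1 -0.7  7.4] q6 1.98
  dp [-161.1   83.2 -130.6] ang [-0.003  0.001 -0.   ]
```

```bash
python3 -m inch '[{"dp":[0,0,-30],"angular":[0,0,0],"fingers":255},{"dp":[0,0,-65],"angular":[0,0,0],"fingers":255},{"dp":[0,0,-100],"angular":[0,0,0],"fingers":255},{"dp":[0,0,-130],"angular":[0,0,0],"fingers":255},{"dp":[0,0,-132],"angular":[0,0,0],"fingers":255},{"dp":[0,0,-132],"angular":[0,0,0],"fingers":255}]'
python3 -c "
from h import *
go(594,250.5,250,-107)
p,d=vision.grab_frame('wrist');cv2.imwrite('pics/w2.png',p)
p,d=vision.grab_frame('scene');cv2.imwrite('pics/s2.png',p)
p,d=vision.grab_frame('top');cv2.imwrite('pics/t2.png',p)
"
```

```text
clock: 4.03
eef_pos: [626.9, 72.3, 252.5]
tcp_rot: [-3.136, 0.002, -1.868]
contact_force: [0.4, -0.1, -0.8]
opening: 0.178
t 4.03 tcp [626.9  72.3 252.5] yaw [-1.797e+02  1.000e-01 -1.070e+02] open 0.178 F [ 0.4 -0.1 -0.8] q6 1.98
  dp [-160.8   83.6    2.5] ang [-0.005  0.002 -0.   ]
```

View pics/w2.png

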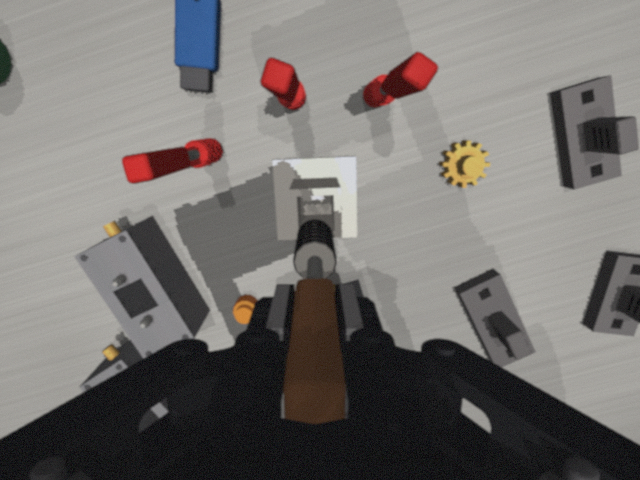

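View pics/s2.png

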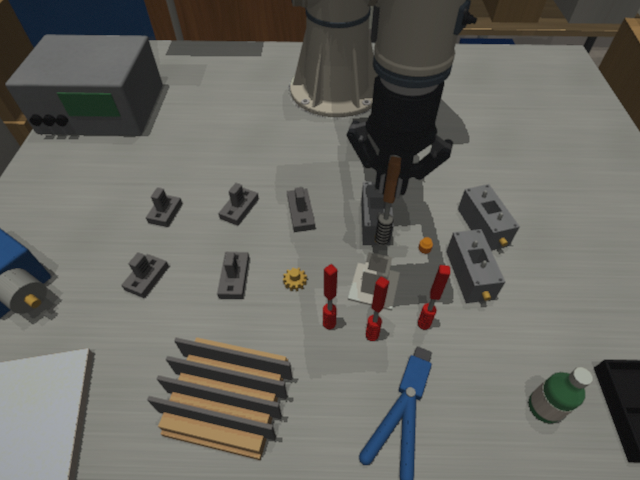

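Run:
```python
from h import *
s=vision.camera_params('scene');w=vision.camera_params('wrist');t=vision.camera_params('top')
for z in (139,194,234,309): print(z,np.round(proj(s,[626.9,72.3,z]),1),np.round(proj(w,[626.9,72.3,z]),1),np.round(proj(t,[626.9,72.3,z]),1))
p=cv2.imread('pics/s2.png'); cv2.imwrite('pics/s2c.png',cv2.resize(p[140:260,340:440],None,fx=5,fy=5,interpolation=cv2.INTER_CUBIC))
p=cv2.imread('pics/w2.png'); cv2.imwrite('pics/w2c.png',cv2.resize(p[180:430,260:370],None,fx=2.4,fy=2.4,interpolation=cv2.INTER_CUBIC))
```

```text
139 [382.3 240.6] [313.7 227.8] [263.6 207.8]
194 [386.2 217.9] [313.6 255. ] [260.1 201.3]
234 [389.4 199.5] [313.5 285.5] [257.3 196.1]
309 [396.3 159.4] [313.  408.4] [251.3 184.6]
```

View pics/s2c.png

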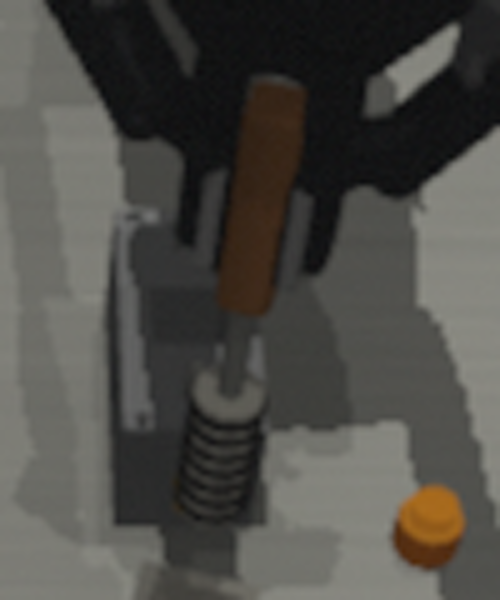

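View pics/w2c.png

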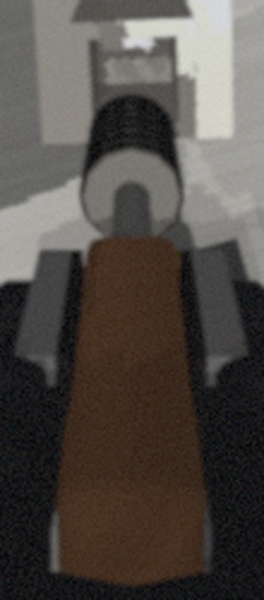

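Run:
```python
from h import *
p=cv2.imread('pics/w2.png'); cv2.imwrite('pics/w2d.png',cv2.resize(p[200:370,70:220],None,fx=3.5,fy=3.5,interpolation=cv2.INTER_CUBIC))
p=cv2.imread('pics/s2.png'); cv2.imwrite('pics/s2d.png',cv2.resize(p[180:305,440:530],None,fx=4.8,fy=4.8,interpolation=cv2.INTER_CUBIC))
c=vision.camera_params('top')
A=lambda x,y:(105+x/4-.4,185+y/4-.4)
for n,k in [('44',[(228,158),(290,151),(297,215),(234,222)]),('60',[(104,415),(167,400),(180,463),(115,480)]),('76',[(590,428),(655,429),(654,497),(588,495)])]:
    C=[onz(c,*A(*q),60) for q in k]; print(n,np.mean(C,0).round(1),[np.linalg.norm(C[i]-C[(i+1)%4]).round(1) for i in range(4)])
```

```text
44 [594.9 251.5  60. ] [np.float64(28.7), np.float64(30.1), np.float64(29.1), np.float64(30.0)]
60 [478.  299.9  60. ] [np.float64(29.2), np.float64(29.3), np.float64(30.1), np.float64(30.0)]
76 [472.1  81.7  60. ] [np.float64(29.5), np.float64(30.6), np.float64(29.8), np.float64(30.1)]
```

View pics/w2d.png

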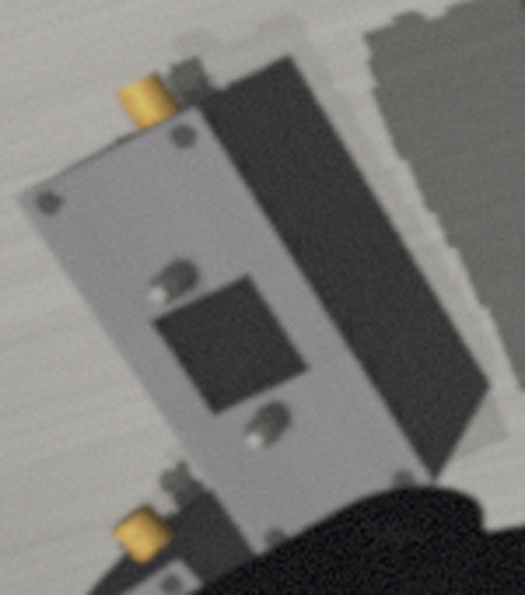

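View pics/s2d.png

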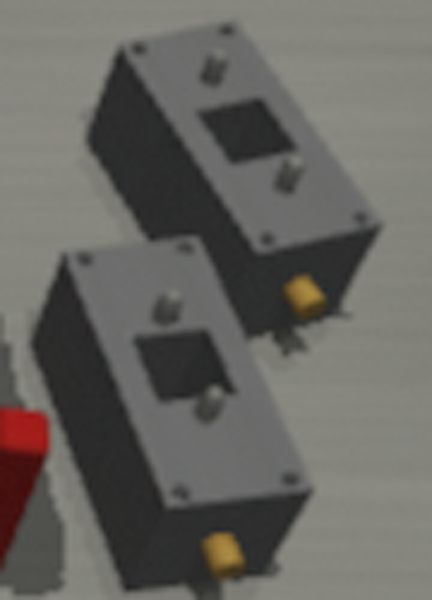

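Run:
```python
from h import *
w=vision.camera_params('wrist');s=vision.camera_params('scene')
D=lambda x,y:(70+x/3.5-.4,200+y/3.5-.4)
C=[onz(w,*D(*q),60) for q in [(152,320),(249,275),(308,370),(216,414)]]
print('44 wrist',np.mean(C,0).round(1),[np.linalg.norm(C[i]-C[(i+1)%4]).round(1) for i in range(4)])
S=lambda x,y:(440+x/4.8-.4,180+y/4.8-.4)
C=[onz(s,*S(*q),60) for q in [(133,337),(208,329),(235,395),(160,403)]];print('44 scene',np.mean(C,0).round(1),[np.linalg.norm(C[i]-C[(i+1)%4]).round(1) for i in range(4)])
C=[onz(s,*S(*q),60) for q in [(197,110),(263,98),(297,153),(232,165)]];print('60 scene',np.mean(C,0).round(1),[np.linalg.norm(C[i]-C[(i+1)%4]).round(1) for i in range(4)])
go(594.5,251,252,-107)
```

```text
44 wrist [591.4 249.7  60. ] [np.float64(28.8), np.float64(28.8), np.float64(28.1), np.float64(29.4)]
44 scene [595.8 250.8  60. ] [np.float64(28.9), np.float64(30.1), np.float64(28.2), np.float64(30.0)]
60 scene [479.1 298.8  60. ] [np.float64(29.0), np.float64(30.4), np.float64(28.0), np.float64(30.4)]
t 4.18 tcp [624.6  72.  248.1] yaw [ 179.9   -0.  -107. ] open 0.176 F [-0.1 -0.2 -1.5] q6 1.98
  dp [-162.3   81.2   -3.8] ang [ 0.002 -0.001 -0.   ]
```

```bash
python3 -m inch '[{"dp":[-40,20,-4],"angular":[0,0,0],"fingers":255},{"dp":[-75,37,-4],"angular":[0,0,0],"fingers":255},{"dp":[-110,55,-4],"angular":[0,0,0],"fingers":255},{"dp":[-140,70,-4],"angular":[0,0,0],"fingers":255},{"dp":[-160,80,-4],"angular":[0,0,0],"fingers":255},{"dp":[-162,81,-4],"angular":[0,0,0],"fingers":255},{"dp":[-162,81,-4],"angular":[0,0,0],"fingers":255},{"dp":[-162,81,-4],"angular":[0,0,0],"fingers":255},{"dp":[-162,81,-4],"angular":[0,0,0],"fingers":255}]'
python3 -c "
from h import *
go(595,251,190,-107)
p,d=vision.grab_frame('wrist');cv2.imwrite('pics/w3.png',p)
p,d=vision.grab_frame('scene');cv2.imwrite('pics/s3.png',cv2.resize(p[140:305,420:540],None,fx=3.6,fy=3.6,interpolation=cv2.INTER_CUBIC))
go(595,251,190,-107)
"
```

```text
clock: 4.93
eef_pos: [595.4, 249.4, 252.5]
tcp_rot: [3.141, -0.001, -1.869]
contact_force: [-0.1, -0.5, -1.6]
opening: 0.177
t 4.93 tcp [595.4 249.4 252.5] yaw [ 1.799e+02 -1.000e-01 -1.071e+02] open 0.177 F [-0.1 -0.5 -1.6] q6 2.26
  dp [-1.4  0.8 62.5] ang [ 0.001 -0.001 -0.001]
t 5.03 tcp [595.7 249.4 253. ] yaw [ 180.    -0.  -107.1] open 0.176 F [ 1.3  0.4 -0.8] q6 2.26
  dp [-1.4  1.1 63. ] ang [ 0.    -0.001 -0.002]
```

View pics/w3.png

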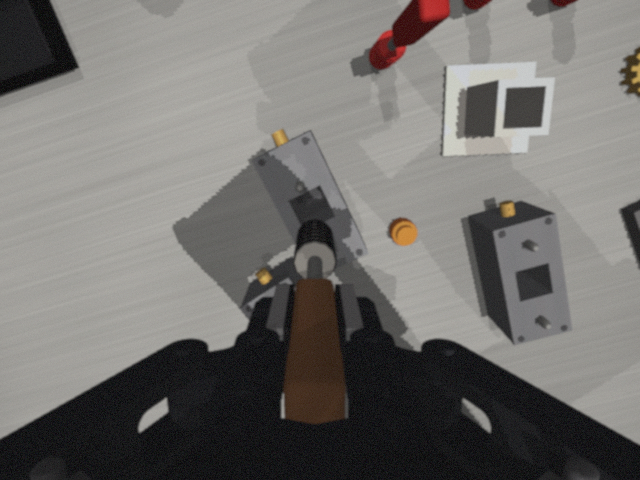

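View pics/s3.png

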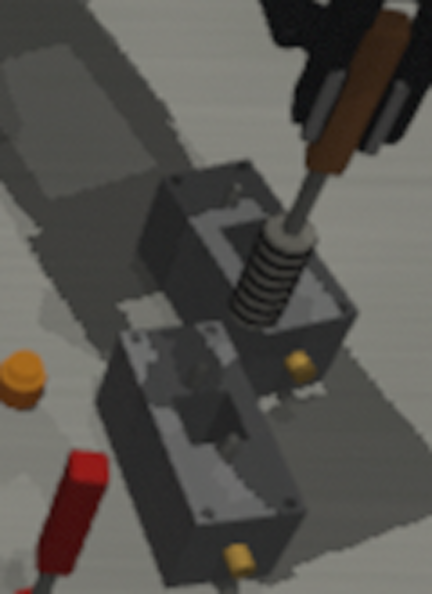

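Run:
```python
from h import *
w=vision.camera_params('wrist')
p=cv2.imread('pics/w3.png')
def draw(x,y,yaw,col):
    a=np.radians(yaw);X=np.array([np.cos(a),np.sin(a)]);Y=np.array([-X[1],X[0]])
    for hx,hy in((15,15),(58,27)):
        P=[proj(w,[*(np.array([x,y])+sx*hx*X+sy*hy*Y),60]) for sx,sy in((1,1),(1,-1),(-1,-1),(-1,1))]
        cv2.polylines(p,[np.int32(np.round(np.array(P)*8))],True,col,1,shift=3)
draw(595,251,8.9,(0,255,0));draw(472,81.7,.2,(0,255,0));draw(478.5,299.3,16.9,(0,255,0))
cv2.imwrite('pics/w3o.png',cv2.resize(p[120:360,230:600],None,fx=2.1,fy=2.1,interpolation=cv2.INTER_CUBIC))
```

```text
(no output)
```

View pics/w3o.png

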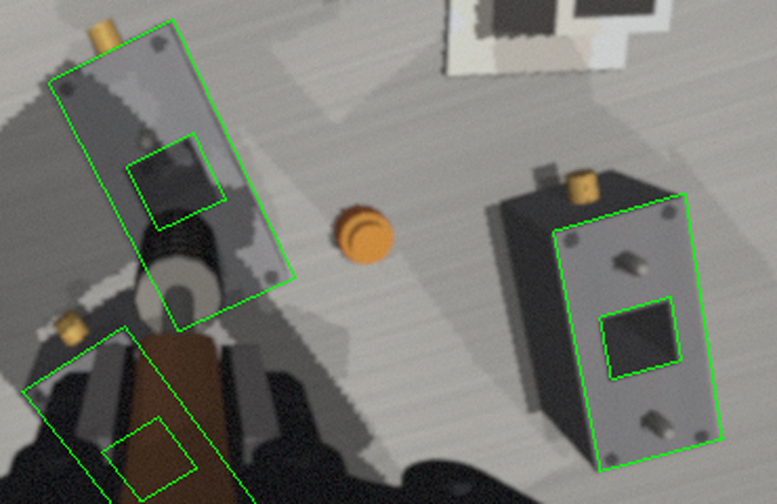

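```bash
python3 -m inch '[{"dp":[-1.4,1,0],"angular":[0,0,0],"fingers":255},{"dp":[-1.4,1,20],"angular":[0,0,0],"fingers":255},{"dp":[-1.4,1,40],"angular":[0,0,0],"fingers":255},{"dp":[-1.4,1,60],"angular":[0,0,0],"fingers":255},{"dp":[-1.4,1,75],"angular":[0,0,0],"fingers":255},{"dp":[-1.4,1,88],"angular":[0,0,0],"fingers":255},{"dp":[-1.4,1,88],"angular":[0,0,0],"fingers":255},{"dp":[-1.4,1,88],"angular":[0,0,0],"fingers":255}]'
python3 -c "
from h import *
go(595,251,122,-107)
p,d=vision.grab_frame('scene');cv2.imwrite('pics/s4.png',cv2.resize(p[140:305,420:540],None,fx=3.6,fy=3.6,interpolation=cv2.INTER_CUBIC))
"
```

```text
clock: 5.7
eef_pos: [594.9, 252.0, 165.0]
tcp_rot: [3.141, -0.001, -1.868]
contact_force: [-0.2, -0.5, -0.0]
opening: 0.177
t 5.7 tcp [594.9 252.  165. ] yaw [ 180.    -0.  -107.1] open 0.177 F [-0.2 -0.5 -0. ] q6 2.27
  dp [ 0.9 -0.5 43. ] ang [ 0.001 -0.001 -0.001]
```

View pics/s4.png

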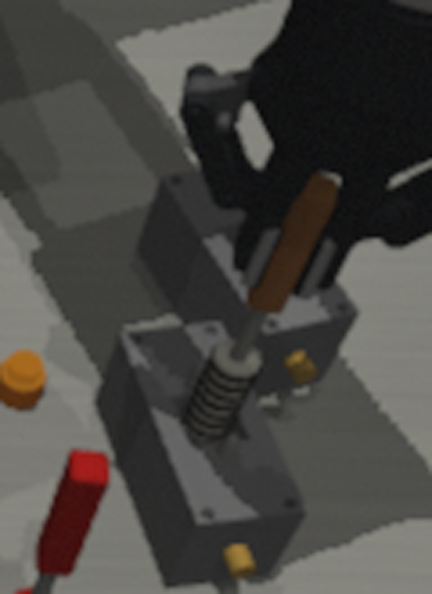

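```bash
python3 -m inch '[{"dp":[0.6,-0.4,15],"angular":[0,0,0],"fingers":255},{"dp":[0.6,-0.4,30],"angular":[0,0,0],"fingers":255},{"dp":[0.6,-0.4,38],"angular":[0,0,0],"fingers":255},{"dp":[0.6,-0.4,42],"angular":[0,0,0],"fingers":255},{"dp":[0.6,-0.4,44],"angular":[0,0,0],"fingers":255},{"dp":[0.6,-0.4,44],"angular":[0,0,0],"fingers":255},{"dp":[0.6,-0.4,44],"angular":[0,0,0],"fingers":255}]'
python3 -c "
from h import *
go(595,251,121,-107)"
```

```text
clock: 6.33
eef_pos: [595.7, 251.9, 122.2]
tcp_rot: [-3.141, 0.001, -1.868]
contact_force: [-0.5, 0.1, -0.0]
opening: 0.178
t 6.33 tcp [595.7 251.9 122.2] yaw [-179.9    0.  -107. ] open 0.178 F [-0.5  0.1 -0. ] q6 2.27
  dp [1.1 0.4 1.2] ang [-0.001  0.001 -0.   ]
```

Bottom is near 8.7 mm. I press on until light contact confirms the floor.

```bash
python3 -m inch '[{"dp":[0.5,0,1],"angular":[0,0,0],"fingers":255},{"dp":[0.5,0,2],"angular":[0,0,0],"fingers":255},{"dp":[0.5,0,2],"angular":[0,0,0],"fingers":255},{"dp":[0.5,0,2],"angular":[0,0,0],"fingers":255}]'
python3 -c "
from h import *
go(595,251,174.5,-107)"
```

```text
clock: 6.67
eef_pos: [596.0, 251.6, 121.5]
tcp_rot: [-3.14, 0.002, -1.868]
contact_force: [-1.7, -1.1, 11.4]
opening: 0.176
t 6.67 tcp [596.  251.6 121.5] yaw [-1.799e+02  1.000e-01 -1.070e+02] open 0.176 F [-1.7 -1.1 11.4] q6 2.27
  dp [  0.8   0.6 -53. ] ang [-0.002  0.002 -0.001]
```

```bash
python3 -m inch '[{"dp":[0,0,-20],"angular":[0,0,0],"fingers":255},{"dp":[0,0,-40],"angular":[0,0,0],"fingers":255},{"dp":[0,0,-54],"angular":[0,0,0],"fingers":255},{"dp":[0,0,-55],"angular":[0,0,0],"fingers":255},{"dp":[0,0,-55],"angular":[0,0,0],"fingers":255},{"dp":[0,0,-55],"angular":[0,0,0],"fingers":255}]'
python3 -c "
from h import *
go(595,251,121,-107)"
python3 -m inch '[{"dp":[0,0,20],"angular":[0,0,0],"fingers":255},{"dp":[0,0,38],"angular":[0,0,0],"fingers":255},{"dp":[0,0,48],"angular":[0,0,0],"fingers":255},{"dp":[0,0,53],"angular":[0,0,0],"fingers":255},{"dp":[0,0,55],"angular":[0,0,0],"fingers":255},{"dp":[0,0,55],"angular":[0,0,0],"fingers":255},{"dp":[0,0,55],"angular":[0,0,0],"fingers":255}]'
python3 -c "
from h import *
go(478.5,299.3,250,-107)"
```

```text
clock: 7.17
eef_pos: [594.6, 251.0, 173.7]
tcp_rot: [3.141, -0.0, -1.868]
contact_force: [0.2, 0.1, -0.9]
opening: 0.179
t 7.17 tcp [594.6 251.  173.7] yaw [ 180.   -0. -107.] open 0.179 F [ 0.2  0.1 -0.9] q6 2.27
  dp [-0.1 -0.4 52.7] ang [ 0.    -0.    -0.001]
clock: 7.75
eef_pos: [595.2, 250.9, 121.3]
tcp_rot: [-3.141, -0.0, -1.868]
contact_force: [-4.8, -3.2, 22.1]
opening: 0.176
t 7.75 tcp [595.2 250.9 121.3] yaw [-180.   -0. -107.] open 0.176 F [-4.8 -3.2 22.1] q6 2.27
  dp [ -12.   125.7 -128.7] ang [-0. -0. -0.]
```

```bash
python3 -m inch '[{"dp":[0,0,-30],"angular":[0,0,0],"fingers":255},{"dp":[0,0,-65],"angular":[0,0,0],"fingers":255},{"dp":[0,0,-100],"angular":[0,0,0],"fingers":255},{"dp":[0,0,-130],"angular":[0,0,0],"fingers":255},{"dp":[-4,40,-130],"angular":[0,0,0],"fingers":255},{"dp":[-7,75,-130],"angular":[0,0,0],"fingers":255},{"dp":[-10,105,-130],"angular":[0,0,0],"fingers":255},{"dp":[-12,122,-130],"angular":[0,0,0],"fingers":255},{"dp":[-12,126,-130],"angular":[0,0,0],"fingers":255},{"dp":[-12,126,-130],"angular":[0,0,0],"fingers":255},{"dp":[-12,126,-130],"angular":[0,0,0],"fingers":255},{"dp":[-12,126,-130],"angular":[0,0,0],"fingers":255}]'
python3 -c "
from h import *
go(478.5,299.3,165,-107)
w=vision.camera_params('wrist')
p,d=vision.grab_frame('wrist')
def draw(x,y,yaw,col):
    a=np.radians(yaw);X=np.array([np.cos(a),np.sin(a)]);Y=np.array([-X[1],X[0]])
    for hx,hy in((15,15),(58,27)):
        P=[proj(w,[*(np.array([x,y])+sx*hx*X+sy*hy*Y),60]) for sx,sy in((1,1),(1,-1),(-1,-1),(-1,1))]
        cv2.polylines(p,[np.int32(np.round(np.array(P)*8))],True,col,1,shift=3)
draw(595,251,8.9,(0,255,0));draw(472,81.7,.2,(0,255,0));draw(478.5,299.3,16.9,(0,255,0))
cv2.imwrite('pics/w5.png',p)
go(478.5,299.3,165,-107)
"
```

```text
clock: 8.75
eef_pos: [479.2, 299.2, 249.1]
tcp_rot: [-3.141, -0.0, -1.869]
contact_force: [0.4, -0.4, -0.4]
opening: 0.176
t 8.75 tcp [479.2 299.2 249.1] yaw [-180.    -0.  -107.1] open 0.176 F [ 0.4 -0.4 -0.4] q6 2.42
  dp [ 0.2  0.8 84.1] ang [-0.    -0.    -0.001]
t 8.8 tcp [479.2 299.2 249.1] yaw [-180.    -0.  -107.1] open 0.181 F [-0.1 -0.3 -0.4] q6 2.42
  dp [ 0.1  0.8 84.1] ang [-0.    -0.    -0.001]
```

View pics/w5.png

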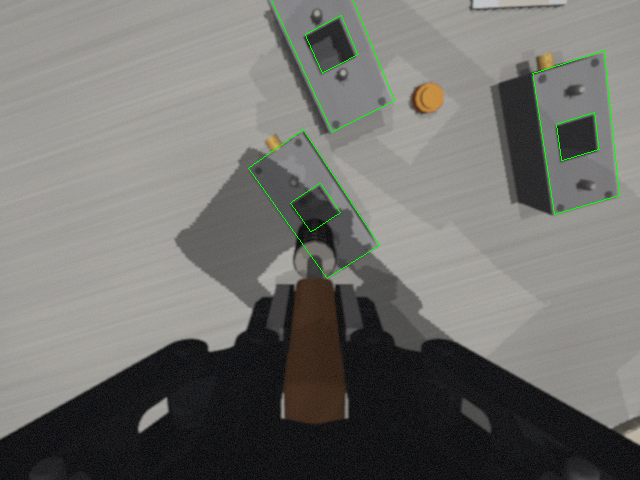

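The overlays sit on all three docks to about a pixel: d44 (330,45), d60 (316,208) and d76 (577,137). I descend into dock_60.

```bash
python3 -m inch '[{"dp":[0,0.7,20],"angular":[0,0,0],"fingers":255},{"dp":[0,0.7,40],"angular":[0,0,0],"fingers":255},{"dp":[0,0.7,60],"angular":[0,0,0],"fingers":255},{"dp":[0,0.7,80],"angular":[0,0,0],"fingers":255},{"dp":[0,0.7,84],"angular":[0,0,0],"fingers":255},{"dp":[0,0.7,84],"angular":[0,0,0],"fingers":255}]'
python3 -c "
from h import *
go(478.5,299.3,121,-107)"
```

```text
clock: 9.3
eef_pos: [477.2, 298.8, 163.8]
tcp_rot: [3.14, -0.002, -1.869]
contact_force: [0.4, 0.1, -0.5]
opening: 0.175
t 9.3 tcp [477.2 298.8 163.8] yaw [ 1.799e+02 -1.000e-01 -1.071e+02] open 0.175 F [ 0.4  0.1 -0.5] q6 2.43
  dp [-0.9 -1.2 42.8] ang [ 0.002 -0.002 -0.001]
```

```bash
python3 -m inch '[{"dp":[-0.5,-0.7,15],"angular":[0,0,0],"fingers":255},{"dp":[-0.5,-0.7,30],"angular":[0,0,0],"fingers":255},{"dp":[-0.5,-0.7,38],"angular":[0,0,0],"fingers":255},{"dp":[-0.5,-0.7,42],"angular":[0,0,0],"fingers":255},{"dp":[-0.5,-0.7,44],"angular":[0,0,0],"fingers":255},{"dp":[-0.5,-0.7,44],"angular":[0,0,0],"fingers":255},{"dp":[-0.5,-0.7,44],"angular":[0,0,0],"fingers":255}]'
python3 -c "
from h import *
go(478.5,299.3,176,-107)"
```

```text
clock: 9.88
eef_pos: [478.7, 300.3, 122.1]
tcp_rot: [-3.141, 0.001, -1.868]
contact_force: [1.0, 0.5, -0.5]
opening: 0.181
t 9.88 tcp [478.7 300.3 122.1] yaw [-180.    0. -107.] open 0.181 F [ 1.   0.5 -0.5] q6 2.43
  dp [  1.   -0.2 -53.9] ang [-0.001  0.001 -0.   ]
```

Push 1.5 mm more to reach contact, then up to the mouth and down again.

```bash
python3 -m inch '[{"dp":[0.5,0,1],"angular":[0,0,0],"fingers":255},{"dp":[0.5,0,2],"angular":[0,0,0],"fingers":255},{"dp":[0.5,0,2],"angular":[0,0,0],"fingers":255},{"dp":[0.5,0,2],"angular":[0,0,0],"fingers":255}]'
python3 -m inch '[{"dp":[0,0,-20],"angular":[0,0,0],"fingers":255},{"dp":[0,0,-40],"angular":[0,0,0],"fingers":255},{"dp":[0,0,-54],"angular":[0,0,0],"fingers":255},{"dp":[0,0,-56],"angular":[0,0,0],"fingers":255},{"dp":[0,0,-56],"angular":[0,0,0],"fingers":255},{"dp":[0,0,-56],"angular":[0,0,0],"fingers":255}]'
python3 -m inch '[{"dp":[0,0,20],"angular":[0,0,0],"fingers":255},{"dp":[0,0,38],"angular":[0,0,0],"fingers":255},{"dp":[0,0,48],"angular":[0,0,0],"fingers":255},{"dp":[0,0,53],"angular":[0,0,0],"fingers":255},{"dp":[0,0,55.5],"angular":[0,0,0],"fingers":255},{"dp":[0,0,55.5],"angular":[0,0,0],"fingers":255},{"dp":[0,0,55.5],"angular":[0,0,0],"fingers":255}]'
python3 -c "
from h import *
go(472.2,81.7,250,-107)"
```

```text
clock: 10.22
eef_pos: [479.0, 300.1, 121.4]
tcp_rot: [-3.14, 0.002, -1.868]
contact_force: [-1.7, -0.9, 13.5]
opening: 0.177
clock: 10.72
eef_pos: [477.7, 299.4, 174.8]
tcp_rot: [3.141, -0.0, -1.868]
contact_force: [0.8, 0.3, -0.9]
opening: 0.177
clock: 11.3
eef_pos: [478.0, 299.2, 121.3]
tcp_rot: [3.141, -0.001, -1.868]
contact_force: [-4.2, -5.2, 20.2]
opening: 0.179
t 11.3 tcp [478.  299.2 121.3] yaw [ 1.80e+02 -1.00e-01 -1.07e+02] open 0.179 F [-4.2 -5.2 20.2] q6 2.43
  dp [ 209.8  -58.1 -128.5] ang [ 0.    -0.001 -0.   ]
```

```bash
python3 -m inch '[{"dp":[0,0,-30],"angular":[0,0,0],"fingers":255},{"dp":[0,0,-65],"angular":[0,0,0],"fingers":255},{"dp":[0,0,-100],"angular":[0,0,0],"fingers":255},{"dp":[0,0,-130],"angular":[0,0,0],"fingers":255},{"dp":[35,-10,-130],"angular":[0,0,0],"fingers":255},{"dp":[72,-20,-130],"angular":[0,0,0],"fingers":255},{"dp":[108,-30,-130],"angular":[0,0,0],"fingers":255},{"dp":[144,-40,-130],"angular":[0,0,0],"fingers":255},{"dp":[180,-50,-130],"angular":[0,0,0],"fingers":255},{"dp":[205,-57,-130],"angular":[0,0,0],"fingers":255},{"dp":[210,-58,-130],"angular":[0,0,0],"fingers":255},{"dp":[210,-58,-130],"angular":[0,0,0],"fingers":255}]'
python3 -m inch '[{"dp":[0,0,0],"angular":[0,0,0],"fingers":255},{"dp":[0,0,0],"angular":[0,0,0],"fingers":255},{"dp":[0,0,0],"angular":[0,0,0],"fingers":255}]'
python3 -c "
from h import *
go(472.2,81.7,165,-107)"
```

```text
clock: 12.3
eef_pos: [471.8, 80.2, 249.7]
tcp_rot: [3.141, -0.0, -1.871]
contact_force: [0.4, -0.7, -1.3]
opening: 0.179
clock: 12.55
eef_pos: [472.1, 82.8, 249.7]
tcp_rot: [3.141, 0.0, -1.867]
contact_force: [0.4, 0.2, -0.5]
opening: 0.182
t 12.55 tcp [472.1  82.8 249.7] yaw [ 180.    0. -107.] open 0.182 F [ 0.4  0.2 -0.5] q6 2.04
  dp [ 1.  -0.5 84.7] ang [0.    0.    0.001]
```

```bash
python3 -m inch '[{"dp":[0.7,-0.3,20],"angular":[0,0,0],"fingers":255},{"dp":[0.7,-0.3,40],"angular":[0,0,0],"fingers":255},{"dp":[0.7,-0.3,60],"angular":[0,0,0],"fingers":255},{"dp":[0.7,-0.3,80],"angular":[0,0,0],"fingers":255},{"dp":[0.7,-0.3,85],"angular":[0,0,0],"fingers":255},{"dp":[0.7,-0.3,85],"angular":[0,0,0],"fingers":255},{"dp":[0.7,-0.3,85],"angular":[0,0,0],"fingers":255}]'
python3 -c "
from h import *
go(472.2,81.7,121,-107)"
```

```text
clock: 13.13
eef_pos: [472.4, 81.6, 165.2]
tcp_rot: [3.141, 0.0, -1.867]
contact_force: [0.1, -0.1, -0.7]
opening: 0.179
t 13.13 tcp [472.4  81.6 165.2] yaw [ 180.    0. -107.] open 0.179 F [ 0.1 -0.1 -0.7] q6 2.03
  dp [-0.1  0.2 44.2] ang [0. 0. 0.]
```

```bash
python3 -m inch '[{"dp":[0,0,15],"angular":[0,0,0],"fingers":255},{"dp":[0,0,30],"angular":[0,0,0],"fingers":255},{"dp":[0,0,38],"angular":[0,0,0],"fingers":255},{"dp":[0,0,43],"angular":[0,0,0],"fingers":255},{"dp":[0,0,45.5],"angular":[0,0,0],"fingers":255},{"dp":[0,0,45.5],"angular":[0,0,0],"fingers":255},{"dp":[0,0,45.5],"angular":[0,0,0],"fingers":255}]'
python3 -c "
from h import *
go(472.2,81.7,175,-107)"
```

```text
clock: 13.72
eef_pos: [473.5, 81.2, 121.3]
tcp_rot: [-3.139, 0.001, -1.868]
contact_force: [-2.0, -1.3, 12.2]
opening: 0.18
t 13.72 tcp [473.5  81.2 121.3] yaw [-1.799e+02  1.000e-01 -1.070e+02] open 0.18 F [-2.  -1.3 12.2] q6 2.03
  dp [ -0.1   1.2 -53.7] ang [-0.002  0.001 -0.   ]
```

```bash
python3 -m inch '[{"dp":[0,0,-20],"angular":[0,0,0],"fingers":255},{"dp":[0,0,-40],"angular":[0,0,0],"fingers":255},{"dp":[0,0,-54],"angular":[0,0,0],"fingers":255},{"dp":[0,0,-56],"angular":[0,0,0],"fingers":255},{"dp":[0,0,-56],"angular":[0,0,0],"fingers":255},{"dp":[0,0,-56],"angular":[0,0,0],"fingers":255}]'
python3 -m inch '[{"dp":[0,0,20],"angular":[0,0,0],"fingers":255},{"dp":[0,0,38],"angular":[0,0,0],"fingers":255},{"dp":[0,0,48],"angular":[0,0,0],"fingers":255},{"dp":[0,0,53],"angular":[0,0,0],"fingers":255},{"dp":[0,0,55.5],"angular":[0,0,0],"fingers":255},{"dp":[0,0,55.5],"angular":[0,0,0],"fingers":255},{"dp":[0,0,55.5],"angular":[0,0,0],"fingers":255}]'
python3 -c "
from h import *
go(625,72,250,-107)"
```

```text
clock: 14.22
eef_pos: [472.0, 81.0, 175.1]
tcp_rot: [-3.141, 0.0, -1.868]
contact_force: [-0.6, -0.2, -1.0]
opening: 0.179
clock: 14.8
eef_pos: [472.5, 80.6, 121.1]
tcp_rot: [-3.141, -0.001, -1.868]
contact_force: [-3.8, -4.0, 18.8]
opening: 0.178
t 14.8 tcp [472.5  80.6 121.1] yaw [-180.   -0. -107.] open 0.178 F [-3.8 -4.  18.8] q6 2.03
  dp [ -36.2 -148.4 -128.9] ang [-0.    -0.001 -0.   ]
```

```bash
python3 -m inch '[{"dp":[0,0,-30],"angular":[0,0,0],"fingers":255},{"dp":[0,0,-65],"angular":[0,0,0],"fingers":255},{"dp":[0,0,-100],"angular":[0,0,0],"fingers":255},{"dp":[0,0,-130],"angular":[0,0,0],"fingers":255},{"dp":[-8,-33,-130],"angular":[0,0,0],"fingers":255},{"dp":[-16,-66,-130],"angular":[0,0,0],"fingers":255},{"dp":[-24,-99,-130],"angular":[0,0,0],"fingers":255},{"dp":[-32,-132,-130],"angular":[0,0,0],"fingers":255},{"dp":[-36,-148,-130],"angular":[0,0,0],"fingers":255},{"dp":[-36,-148,-130],"angular":[0,0,0],"fingers":255},{"dp":[-36,-148,-130],"angular":[0,0,0],"fingers":255},{"dp":[-36,-148,-130],"angular":[0,0,0],"fingers":255}]'
python3 - <<'E'
from h import *
go(625,72,165,-107)
w=vision.camera_params('wrist')
p,d=vision.grab_frame('wrist')
def sq(w,p,x,y,yaw,h,z):
    a=np.radians(yaw);X=np.array([np.cos(a),np.sin(a)]);Y=np.array([-X[1],X[0]])
    P=[proj(w,[*(np.array([x,y])+sx*h*X+sy*h*Y),z]) for sx,sy in((1,1),(1,-1),(-1,-1),(-1,1))]
    cv2.polylines(p,[np.int32(np.round(np.array(P)*8))],True,(0,255,0),1,shift=3)
q=cv2.imread('pics/t2.png'); q0=cv2.imread('pics/w3.png')
for h,z in((40,6),(21,72),(15,72)): sq(w,p,625,72,-15,h,z)
cv2.imwrite('pics/w6.png',cv2.resize(p[130:300,220:420],None,fx=3.5,fy=3.5,interpolation=cv2.INTER_CUBIC))
go(625,72,165,-107)
E
```

```text
clock: 15.8
eef_pos: [623.0, 72.1, 249.1]
tcp_rot: [3.14, -0.001, -1.868]
contact_force: [0.0, -0.2, -0.0]
opening: 0.179
t 15.8 tcp [623.   72.1 249.1] yaw [ 179.9   -0.  -107. ] open 0.179 F [ 0.  -0.2 -0. ] q6 1.98
  dp [-0.6 -2.  84.1] ang [ 0.002 -0.001 -0.001]
t 15.85 tcp [622.9  72.2 249.4] yaw [ 179.9   -0.  -107. ] open 0.183 F [-0.3  0.5 -0.8] q6 1.98
  dp [-0.5 -2.1 84.4] ang [ 0.001 -0.001 -0.   ]
```

View pics/w6.png

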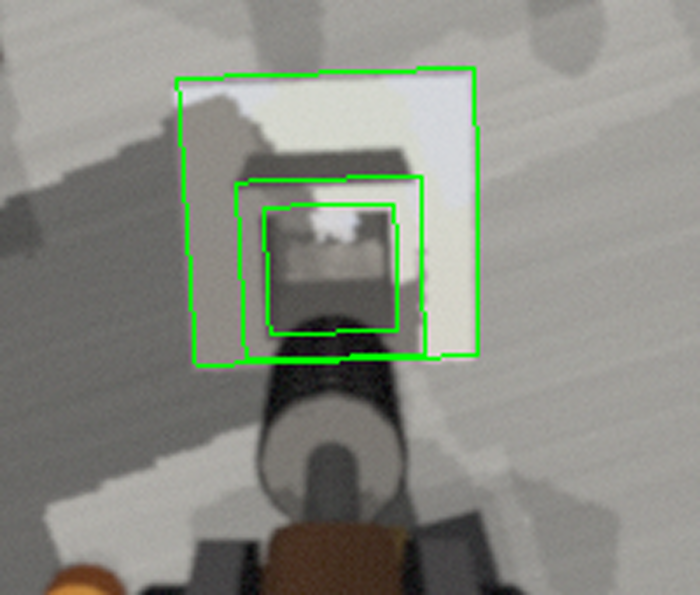

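```bash
python3 -m inch '[{"dp":[-0.5,-1.8,0],"angular":[0,0,0],"fingers":255},{"dp":[-0.5,-1.8,20],"angular":[0,0,0],"fingers":255},{"dp":[-0.5,-1.8,40],"angular":[0,0,0],"fingers":255},{"dp":[-0.5,-1.8,60],"angular":[0,0,0],"fingers":255},{"dp":[-0.5,-1.8,80],"angular":[0,0,0],"fingers":255},{"dp":[-0.5,-1.8,85],"angular":[0,0,0],"fingers":255},{"dp":[-0.5,-1.8,85],"angular":[0,0,0],"fingers":255},{"dp":[-0.5,-1.8,85],"angular":[0,0,0],"fingers":255}]'
python3 -c "
from h import *
go(625,72,119.5,-107)"
```

```text
clock: 16.52
eef_pos: [626.1, 72.1, 165.6]
tcp_rot: [-3.141, 0.0, -1.868]
contact_force: [0.2, 0.1, -0.5]
opening: 0.179
t 16.52 tcp [626.1  72.1 165.6] yaw [-180.    0. -107.] open 0.179 F [ 0.2  0.1 -0.5] q6 1.98
  dp [ 0.5  1.1 46.1] ang [-0.  0. -0.]
```

```bash
python3 -m inch '[{"dp":[0.3,0.7,20],"angular":[0,0,0],"fingers":255},{"dp":[0.3,0.7,35],"angular":[0,0,0],"fingers":255},{"dp":[0.3,0.7,43],"angular":[0,0,0],"fingers":255},{"dp":[0.3,0.7,46.5],"angular":[0,0,0],"fingers":255},{"dp":[0.3,0.7,46.5],"angular":[0,0,0],"fingers":255},{"dp":[0.3,0.7,46.5],"angular":[0,0,0],"fingers":255}]'
python3 -m inch '[{"dp":[0,0,0],"angular":[0,0,0],"fingers":80},{"dp":[0,0,0],"angular":[0,0,0],"fingers":80},{"dp":[0,0,0],"angular":[0,0,0],"fingers":80},{"dp":[0,0,0],"angular":[0,0,0],"fingers":80},{"dp":[0,0,0],"angular":[0,0,0],"fingers":80},{"dp":[0,0,0],"angular":[0,0,0],"fingers":80},{"dp":[0,0,0],"angular":[0,0,0],"fingers":80}]'
python3 -c "
from h import *
go(625,72,300,-107)"
```

```text
clock: 17.02
eef_pos: [626.1, 72.1, 119.6]
tcp_rot: [-3.14, 0.001, -1.868]
contact_force: [-0.6, -0.4, -0.4]
opening: 0.177
clock: 17.6
eef_pos: [625.3, 72.0, 118.3]
tcp_rot: [3.142, -0.0, -1.868]
contact_force: [0.4, 0.4, 0.4]
opening: 0.683
t 17.6 tcp [625.3  72.  118.3] yaw [ 180.   -0. -107.] open 0.683 F [0.4 0.4 0.4] q6 1.98
  dp [   0.     0.3 -181.7] ang [ 0. -0. -0.]
```

```bash
python3 -m inch '[{"dp":[0,0,-25],"angular":[0,0,0],"fingers":80},{"dp":[0,0,-60],"angular":[0,0,0],"fingers":80},{"dp":[0,0,-100],"angular":[0,0,0],"fingers":80},{"dp":[0,0,-140],"angular":[0,0,0],"fingers":80},{"dp":[0,0,-180],"angular":[0,0,0],"fingers":80},{"dp":[0,0,-180],"angular":[0,0,0],"fingers":80}]'
python3 -c "
from h import *
p,d=vision.grab_frame('scene');cv2.imwrite('pics/s7.png',p)
p,d=vision.grab_frame('top');cv2.imwrite('pics/t7.png',p)
go(455.1,-351.2,150,-102)"
```

```text
clock: 18.1
eef_pos: [628.9, 72.4, 307.4]
tcp_rot: [-3.13, 0.005, -1.868]
contact_force: [1.4, -0.2, 0.7]
opening: 0.687
t 18.2 tcp [626.2  72.1 300.4] yaw [-1.798e+02  1.000e-01 -1.070e+02] open 0.685 F [ 0.1 -1.  -1.3] q6 1.98
  dp [455.   40.2 149.5] ang [-0.004  0.001 -0.088]
```

View pics/s7.png

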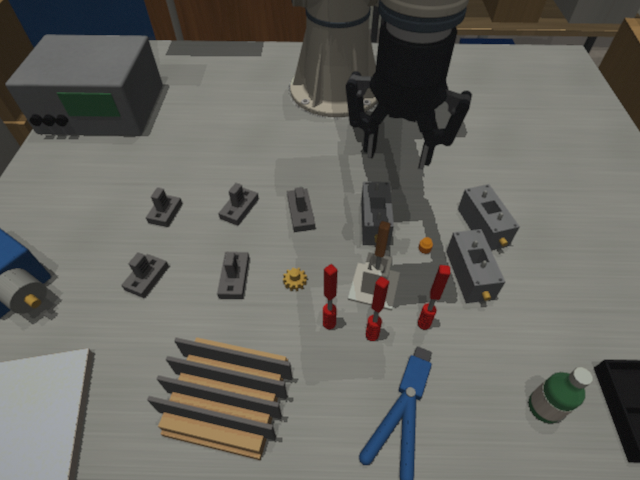

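View pics/t7.png

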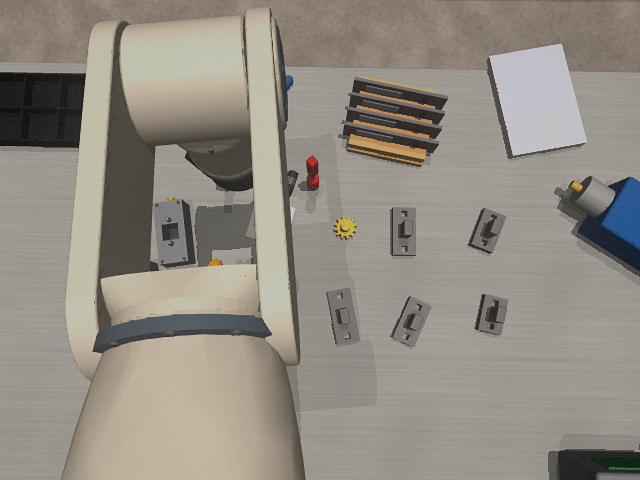

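The brush stands in its holder at scene (382,245), and the covers look unmoved. Next is cover_44, the shortest, at top (491,314).

```bash
python3 -m inch '[{"dp":[38,3,5],"angular":[0,0,-0.088],"fingers":80},{"dp":[76,6,10],"angular":[0,0,-0.088],"fingers":80},{"dp":[114,10,15],"angular":[0,0,-0.088],"fingers":80},{"dp":[152,13,20],"angular":[0,0,-0.088],"fingers":80},{"dp":[190,17,25],"angular":[0,0,-0.088],"fingers":80},{"dp":[228,20,30],"angular":[0,0,-0.088],"fingers":80},{"dp":[266,23,35],"angular":[0,0,-0.088],"fingers":80},{"dp":[304,27,40],"angular":[0,0,-0.088],"fingers":80},{"dp":[342,30,45],"angular":[0,0,-0.088],"fingers":80},{"dp":[380,34,50],"angular":[0,0,-0.088],"fingers":80},{"dp":[418,37,50],"angular":[0,0,-0.088],"fingers":80},{"dp":[455,40,50],"angular":[0,0,-0.088],"fingers":80}]'
python3 -m inch '[{"dp":[0,0,0],"angular":[0,0,0],"fingers":80},{"dp":[0,0,0],"angular":[0,0,0],"fingers":80},{"dp":[0,0,0],"angular":[0,0,0],"fingers":80},{"dp":[0,0,0],"angular":[0,0,0],"fingers":80}]'
cat >> h.py <<'E'
def rect(w,p,x,y,yaw,hx,hy,z,col=(0,255,0)):
    a=np.radians(yaw);X=np.array([np.cos(a),np.sin(a)]);Y=np.array([-X[1],X[0]])
    P=[proj(w,[*(np.array([x,y])+sx*hx*X+sy*hy*Y),z]) for sx,sy in((1,1),(1,-1),(-1,-1),(-1,1))]
    cv2.polylines(p,[np.int32(np.round(np.array(P)*8))],True,col,1,shift=3)
def cover(w,p,x,y,yaw,s):
    rect(w,p,x,y,yaw,(s+24)/2,22,18); rect(w,p,x,y,yaw,14,8,62,(0,255,255))
E
python3 - <<'E'
from h import *
w=vision.camera_params('wrist'); p,d=vision.grab_frame('wrist'); cv2.imwrite('pics/w8.png',p)
cover(w,p,455.1,-351.2,-11.9,44); cover(w,p,438.7,-199.5,-23.9,60);cover(w,p,446.7,-70.5,11.3,76)
cv2.imwrite('pics/w8o.png',p)
go(455.1,-351.2,150,-102)
E
```

```text
clock: 19.2
eef_pos: [451.6, -352.3, 246.0]
tcp_rot: [3.138, 0.002, -1.78]
contact_force: [0.4, -0.5, 0.0]
opening: 0.685
clock: 19.53
eef_pos: [453.7, -350.2, 247.4]
tcp_rot: [3.14, 0.001, -1.779]
contact_force: [0.5, 1.3, 0.0]
opening: 0.688
t 19.58 tcp [ 454.  -350.1  247.7] yaw [ 179.9    0.  -101.9] open 0.687 F [0.9 0.  0. ] q6 1.12
  dp [ 0.9 -1.4 97.7] ang [0.001 0.001 0.002]
```

View pics/w8o.png

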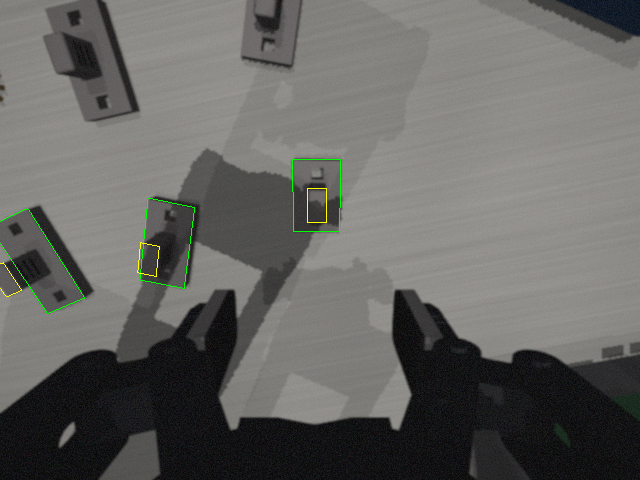

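Run:
```python
import cv2
p=cv2.imread('pics/w8.png');o=cv2.imread('pics/w8o.png')
f=lambda q:cv2.resize(cv2.convertScaleAbs(q[145:245,275:360],alpha=1.8),None,fx=4.5,fy=4.5,interpolation=cv2.INTER_CUBIC)
cv2.imwrite('pics/w8c.png',cv2.hconcat([f(p),f(o)]))
```

```text
(no output)
```

View pics/w8c.png

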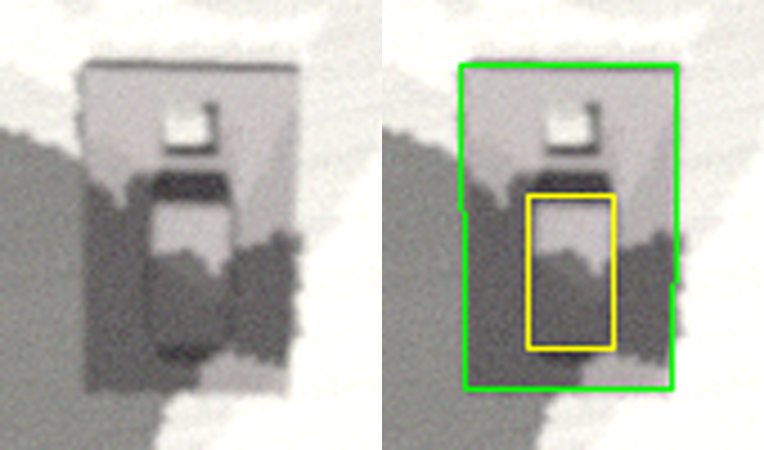

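```bash
python3 -m inch '[{"dp":[1,-1.3,0],"angular":[0,0,0],"fingers":80},{"dp":[1,-1.3,38],"angular":[0,0,0],"fingers":80},{"dp":[1,-1.3,76],"angular":[0,0,0],"fingers":80},{"dp":[1,-1.3,112],"angular":[0,0,0],"fingers":80},{"dp":[1,-1.3,142],"angular":[0,0,0],"fingers":80},{"dp":[1,-1.3,160],"angular":[0,0,0],"fingers":80},{"dp":[1,-1.3,165],"angular":[0,0,0],"fingers":80},{"dp":[1,-1.3,165],"angular":[0,0,0],"fingers":80},{"dp":[1,-1.3,165],"angular":[0,0,0],"fingers":80}]'
python3 - <<'E'
from h import *
go(455.1,-351,27,-102)
w=vision.camera_params('wrist'); p,d=vision.grab_frame('wrist')
cover(w,p,455.1,-351.,-11.9,44)
cv2.imwrite('pics/w9.png',p)
E
```

```text
clock: 20.33
eef_pos: [455.7, -352.7, 84.2]
tcp_rot: [-3.141, -0.0, -1.779]
contact_force: [-0.4, 0.0, -0.3]
opening: 0.682
t 20.33 tcp [ 455.7 -352.7   84.2] yaw [-179.9   -0.  -101.9] open 0.682 F [-0.4  0.  -0.3] q6 1.12
  dp [-1.5  1.  57.2] ang [-0.001 -0.     0.001]
```

View pics/w9.png

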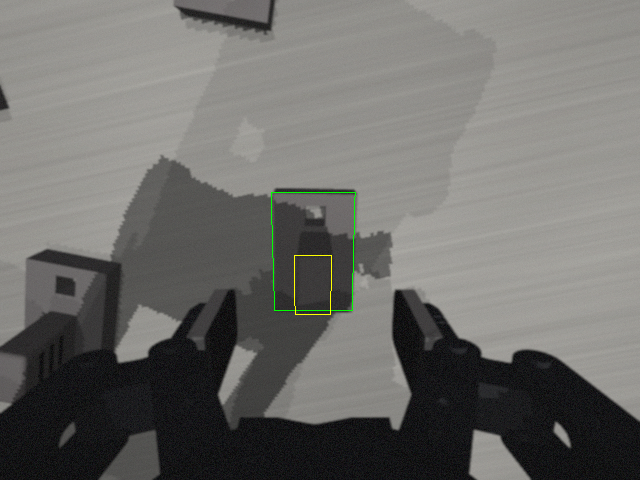

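```bash
python3 -m inch '[{"dp":[-0.7,0.5,25],"angular":[0,0,0],"fingers":80},{"dp":[-0.7,0.5,45],"angular":[0,0,0],"fingers":80},{"dp":[-0.7,0.5,56],"angular":[0,0,0],"fingers":80},{"dp":[-0.7,0.5,56],"angular":[0,0,0],"fingers":80},{"dp":[-0.7,0.5,56],"angular":[0,0,0],"fingers":80},{"dp":[-0.7,0.5,56],"angular":[0,0,0],"fingers":255},{"dp":[-0.7,0.5,56],"angular":[0,0,0],"fingers":255},{"dp":[-0.7,0.5,56],"angular":[0,0,0],"fingers":255},{"dp":[-0.7,0.5,56],"angular":[0,0,0],"fingers":255},{"dp":[-0.7,0.5,56],"angular":[0,0,0],"fingers":255},{"dp":[-0.7,0.5,56],"angular":[0,0,0],"fingers":255},{"dp":[-0.7,0.5,56],"angular":[0,0,0],"fingers":255}]' 60
python3 -c "
from h import *
go(455.1,-351,27,-102)"
```

```text
clock: 21.38
eef_pos: [455.1, -352.3, 28.3]
tcp_rot: [-3.14, -0.001, -1.78]
contact_force: [-1.1, -0.2, 6.5]
opening: 0.179
t 21.38 tcp [ 455.1 -352.3   28.3] yaw [-179.9   -0.  -102. ] open 0.179 F [-1.1 -0.2  6.5] q6 1.12
  dp [-1.3  0.2  1.3] ang [-0.001 -0.001  0.   ]
```

```bash
python3 -m inch '[{"dp":[0,0,-20],"angular":[0,0,0],"fingers":255},{"dp":[0,0,-55],"angular":[0,0,0],"fingers":255},{"dp":[0,0,-95],"angular":[0,0,0],"fingers":255},{"dp":[0,0,-135],"angular":[0,0,0],"fingers":255},{"dp":[0,0,-175],"angular":[0,0,0],"fingers":255},{"dp":[0,0,-212],"angular":[0,0,0],"fingers":255},{"dp":[0,0,-212],"angular":[0,0,0],"fingers":255},{"dp":[0,0,-212],"angular":[0,0,0],"fingers":255}]'
python3 - <<'E'
from h import *
go(595,251,240,-81.1)
p,d=vision.grab_frame('wrist');cv2.imwrite('pics/w10.png',p)
go(595,251,240,-81.1)
E
```

```text
clock: 22.05
eef_pos: [455.5, -352.7, 242.0]
tcp_rot: [-3.137, -0.002, -1.78]
contact_force: [-0.6, -0.6, -1.3]
opening: 0.176
t 22.05 tcp [ 455.5 -352.7  242. ] yaw [-1.797e+02 -1.000e-01 -1.020e+02] open 0.176 F [-0.6 -0.6 -1.3] q6 1.12
  dp [-6.195e+02 -1.110e+01  6.000e-01] ang [-0.004 -0.003 -0.365]
t 22.1 tcp [ 454.5 -351.8  239.8] yaw [-179.9   -0.  -102. ] open 0.178 F [-1.   1.1 -2.6] q6 1.12
  dp [-6.189e+02 -1.220e+01 -5.000e-01] ang [-0.001 -0.001 -0.365]
```

View pics/w10.png

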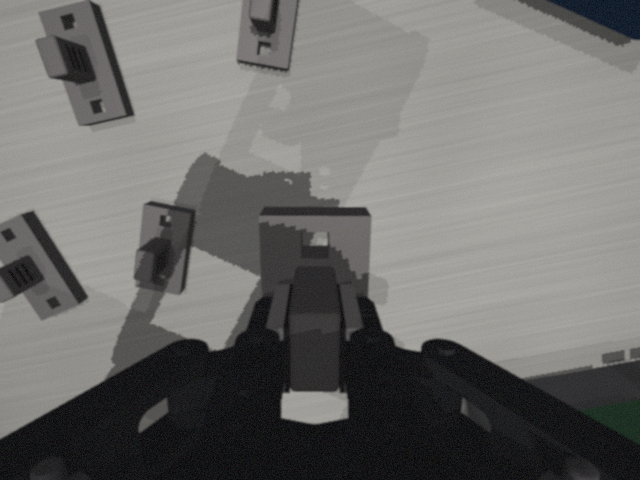

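```bash
python3 -m inch '[{"dp":[-25,0,0],"angular":[0,0,0],"fingers":255},{"dp":[-65,-1,0],"angular":[0,0,0],"fingers":255},{"dp":[-105,-2,0],"angular":[0,0,-0.05],"fingers":255},{"dp":[-145,-3,0],"angular":[0,0,-0.1],"fingers":255},{"dp":[-185,-4,0],"angular":[0,0,-0.15],"fingers":255},{"dp":[-225,-5,0],"angular":[0,0,-0.2],"fingers":255},{"dp":[-265,-6,0],"angular":[0,0,-0.25],"fingers":255},{"dp":[-305,-7,0],"angular":[0,0,-0.3],"fingers":255},{"dp":[-345,-8,0],"angular":[0,0,-0.365],"fingers":255},{"dp":[-385,-9,0],"angular":[0,0,-0.365],"fingers":255},{"dp":[-425,-10,0],"angular":[0,0,-0.365],"fingers":255},{"dp":[-465,-11,0],"angular":[0,0,-0.365],"fingers":255}]'
python3 -c "
from h import *
go(595,251,240,-81.1)"
```

```text
clock: 23.1
eef_pos: [560.6, 102.6, 237.1]
tcp_rot: [3.138, -0.0, -1.415]
contact_force: [1.3, 0.2, -0.7]
opening: 0.178
t 23.1 tcp [560.6 102.6 237.1] yaw [179.8  -0.  -81.1] open 0.178 F [ 1.3  0.2 -0.7] q6 1.59
  dp [-141.3  -57.    -3.2] ang [ 0.004 -0.     0.001]
```

```bash
python3 -m inch '[{"dp":[-40,10,-3],"angular":[0,0,0],"fingers":255},{"dp":[-80,20,-3],"angular":[0,0,0],"fingers":255},{"dp":[-115,30,-3],"angular":[0,0,0],"fingers":255},{"dp":[-140,37,-3],"angular":[0,0,0],"fingers":255},{"dp":[-146,38,-3],"angular":[0,0,0],"fingers":255},{"dp":[-146,38,-3],"angular":[0,0,0],"fingers":255},{"dp":[-146,38,-3],"angular":[0,0,0],"fingers":255},{"dp":[-146,38,-3],"angular":[0,0,0],"fingers":255},{"dp":[-146,38,-3],"angular":[0,0,0],"fingers":255}]'
python3 - <<'E'
from h import *
go(595,251,200,-81.1)
w=vision.camera_params('wrist'); p,d=vision.grab_frame('wrist'); cv2.imwrite('pics/w11.png',p)
np.savez('pics/w11.npz',**w)
go(595,251,200,-81.1)
rect(w,p,595,251,8.9,58,27,60);rect(w,p,595,251,8.9,15,15,60);rect(w,p,595,251,8.9,22,.1,74,(0,255,255))
cv2.imwrite('pics/w11o.png',p)
E
```

```text
clock: 23.85
eef_pos: [502.0, 237.7, 241.8]
tcp_rot: [3.141, -0.001, -1.417]
contact_force: [-0.2, -0.6, -0.0]
opening: 0.179
t 23.85 tcp [502.  237.7 241.8] yaw [180.   -0.  -81.2] open 0.179 F [-0.2 -0.6 -0. ] q6 1.86
  dp [  1.1 -94.   41.8] ang [ 0.001 -0.001 -0.001]
t 23.9 tcp [502.1 237.8 242. ] yaw [180.   -0.  -81.2] open 0.182 F [-0.9  0.7 -1.9] q6 1.86
  dp [  1.2 -93.9  42. ] ang [ 0.    -0.    -0.001]
```

View pics/w11o.png

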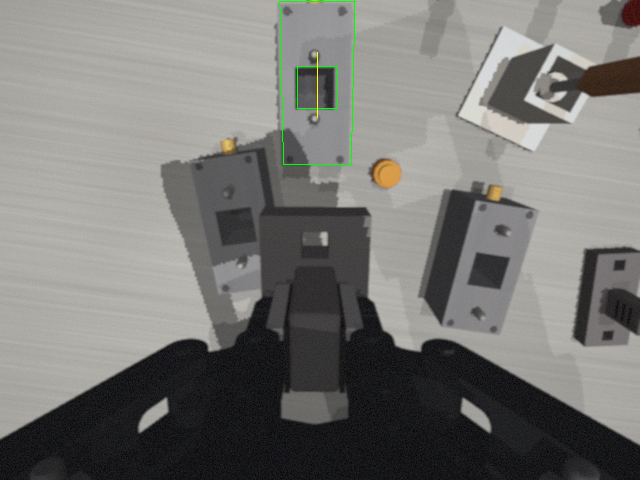

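Run:
```python
import cv2
o=cv2.imread('pics/w11o.png');p=cv2.imread('pics/w11.png')
f=lambda q:cv2.resize(q[0:175,265:365],None,fx=3.4,fy=3.4,interpolation=cv2.INTER_CUBIC)
cv2.imwrite('pics/w11c.png',cv2.hconcat([f(p),f(o)]))
```

```text
(no output)
```

View pics/w11c.png

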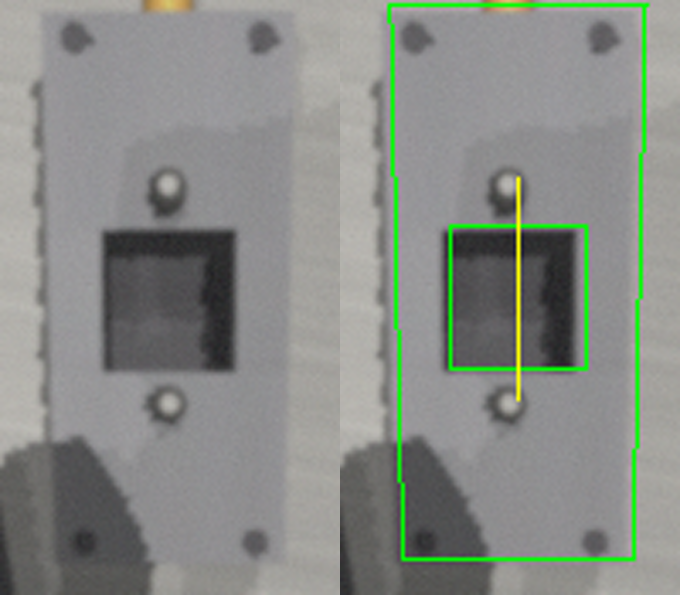

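Run:
```python
from h import *
z=np.load('pics/w11.npz'); w={k:z[k] for k in z.files}
p=cv2.imread('pics/w11.png')
st=[502.05,237.75,241.9]
a=np.radians(-81.2); 
for off in (0,):
    rect(w,p,st[0],st[1],8.8,34,22,st[2]-28.3+18); rect(w,p,st[0],st[1],8.8,14,8,st[2]-28.3+62,(0,255,255))
    c=np.array([np.cos(np.radians(8.8)),np.sin(np.radians(8.8))])*22
    rect(w,p,st[0]+c[0],st[1]+c[1],8.8,5.5,5.5,st[2]-10.3,(255,255,0))
cv2.imwrite('pics/w11i.png',cv2.resize(p[190:430,230:400],None,fx=2.5,fy=2.5,interpolation=cv2.INTER_CUBIC))
```

```text
(no output)
```

View pics/w11i.png

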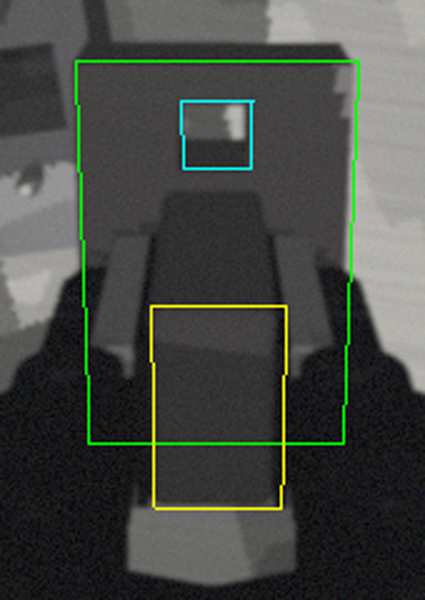

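Run:
```python
import cv2
o=cv2.imread('pics/w5.png')
cv2.imwrite('pics/w5c.png',cv2.resize(o[0:145,260:405],None,fx=4,fy=4,interpolation=cv2.INTER_CUBIC))
```

```text
(no output)
```

View pics/w5c.png

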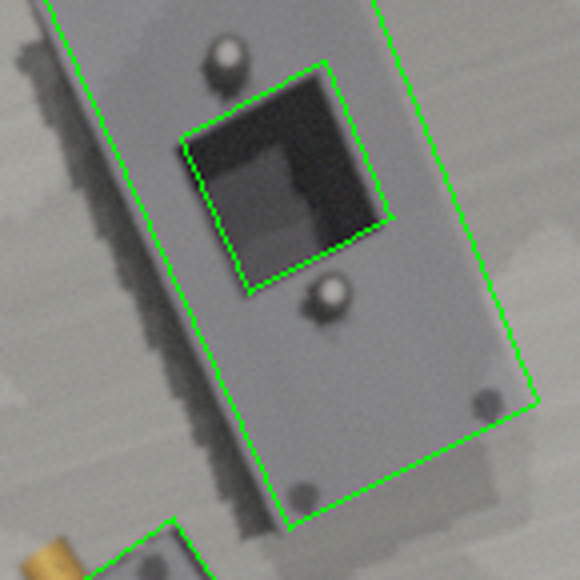

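```bash
python3 -m inch '[{"dp":[0,-35,0],"angular":[0,0,0],"fingers":255},{"dp":[0,-70,0],"angular":[0,0,0],"fingers":255},{"dp":[0,-93,0],"angular":[0,0,0],"fingers":255},{"dp":[0,-93.5,30],"angular":[0,0,0],"fingers":255},{"dp":[0,-93.5,65],"angular":[0,0,0],"fingers":255},{"dp":[0,-93.5,95],"angular":[0,0,0],"fingers":255},{"dp":[0,-93.5,115],"angular":[0,0,0],"fingers":255},{"dp":[0,-93.5,125],"angular":[0,0,0],"fingers":255},{"dp":[0,-93.5,125],"angular":[0,0,0],"fingers":255},{"dp":[0,-93.5,125],"angular":[0,0,0],"fingers":255},{"dp":[0,-93.5,125],"angular":[0,0,0],"fingers":255}]'
python3 - <<'E'
from h import *
go(594.5,252,112,-81.1)
w=vision.camera_params('wrist'); p,d=vision.grab_frame('wrist'); cv2.imwrite('pics/w12.png',p);np.savez('pics/w12.npz',**w)
s,d=vision.grab_frame('scene'); cv2.imwrite('pics/s12.png',s)
go(594.5,252,112,-81.1)
rect(w,p,594.5,252,8.9,58,27,60)
rect(w,p,594.5+21.7,252+3.4,8.9,4,4,60,(255,255,0)); rect(w,p,594.5+21.7,252+3.4,8.9,1.5,1.5,74,(0,255,255))
cv2.imwrite('pics/w12o.png',cv2.resize(p[130:330,200:440],None,fx=3,fy=3,interpolation=cv2.INTER_CUBIC))
cv2.imwrite('pics/s12c.png',cv2.resize(s[150:310,410:540],None,fx=3.7,fy=3.7,interpolation=cv2.INTER_CUBIC))
E
```

```text
clock: 24.82
eef_pos: [595.2, 253.7, 119.0]
tcp_rot: [-3.139, 0.001, -1.415]
contact_force: [-0.8, 0.3, -0.2]
opening: 0.176
t 24.82 tcp [595.2 253.7 119. ] yaw [-179.9    0.   -81.1] open 0.176 F [-0.8  0.3 -0.2] q6 1.82
  dp [1.6 1.  7. ] ang [-0.002  0.001  0.   ]
t 24.92 tcp [595.1 253.9 119.2] yaw [-179.8    0.   -81.1] open 0.182 F [-0.5  0.6 -1.4] q6 1.82
  dp [1.8 1.  7.2] ang [-0.003  0.001  0.   ]
```

View pics/w12o.png

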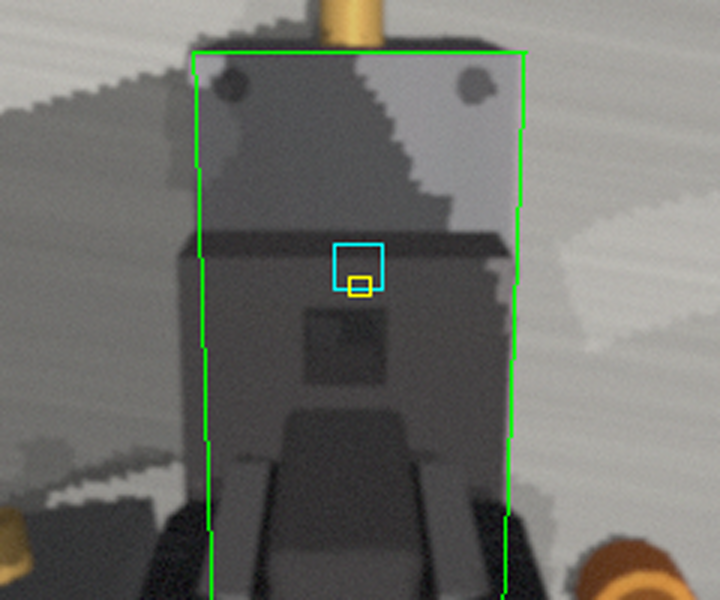

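View pics/s12c.png

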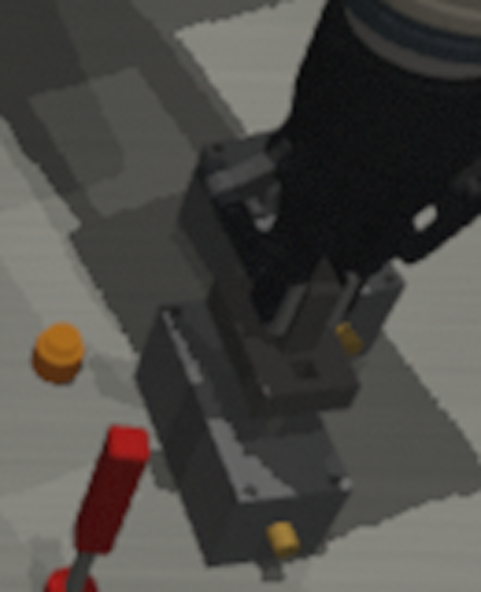

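```bash
python3 -m inch '[{"dp":[1.4,0.7,0],"angular":[0,0,0],"fingers":255},{"dp":[1.4,0.7,6],"angular":[0,0,0],"fingers":255},{"dp":[1.4,0.7,12],"angular":[0,0,0],"fingers":255},{"dp":[1.4,0.7,16],"angular":[0,0,0],"fingers":255},{"dp":[1.4,0.7,20],"angular":[0,0,0],"fingers":255},{"dp":[1.4,0.7,20],"angular":[0,0,0],"fingers":255},{"dp":[1.4,0.7,20],"angular":[0,0,0],"fingers":255}]'
python3 - <<'E'
from h import *
go(594.6,252.5,88.3,-81.1)
E
```

```text
clock: 25.5
eef_pos: [593.3, 252.0, 96.8]
tcp_rot: [3.141, -0.0, -1.415]
contact_force: [0.2, -0.2, -1.0]
opening: 0.176
t 25.5 tcp [593.3 252.   96.8] yaw [180.   -0.  -81.1] open 0.176 F [ 0.2 -0.2 -1. ] q6 1.81
  dp [-0.3 -1.4  8.5] ang [ 0.001 -0.     0.001]
```

```bash
python3 -m inch '[{"dp":[0,-0.7,3],"angular":[0,0,0],"fingers":255},{"dp":[0,-0.7,6],"angular":[0,0,0],"fingers":255},{"dp":[0,-0.7,9],"angular":[0,0,0],"fingers":255},{"dp":[0,-0.7,10],"angular":[0,0,0],"fingers":255},{"dp":[0,-0.7,10],"angular":[0,0,0],"fingers":255},{"dp":[0,-0.7,10],"angular":[0,0,0],"fingers":255}]'
python3 - <<'E'
from h import *
go(594.6,252.5,88.3,-81.1)
s,d=vision.grab_frame('scene'); 
cv2.imwrite('pics/s13c.png',cv2.resize(s[150:310,410:540],None,fx=3.7,fy=3.7,interpolation=cv2.INTER_CUBIC))
w,d=vision.grab_frame('wrist'); cv2.imwrite('pics/w13.png',cv2.resize(w[130:330,200:440],None,fx=3,fy=3,interpolation=cv2.INTER_CUBIC))
E
```

```text
clock: 26.0
eef_pos: [594.3, 252.2, 88.3]
tcp_rot: [-3.141, 0.0, -1.415]
contact_force: [-3.5, -1.7, 9.7]
opening: 0.18
t 26.0 tcp [594.3 252.2  88.3] yaw [-180.     0.   -81.1] open 0.18 F [-3.5 -1.7  9.7] q6 1.81
  dp [-0.2 -0.4  0. ] ang [-0.  0.  0.]
```

View pics/s13c.png

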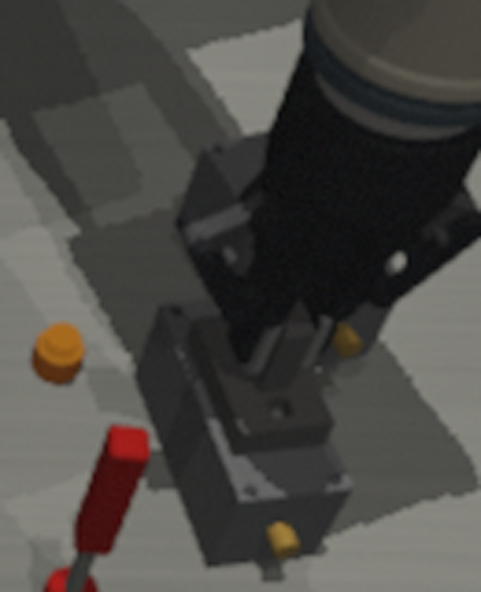

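View pics/w13.png

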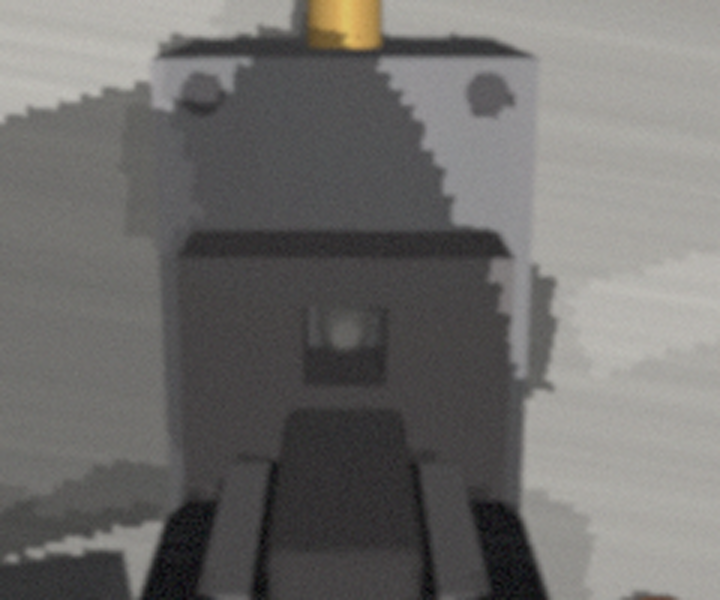

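```bash
python3 -m inch '[{"dp":[0,0,1],"angular":[0,0,0],"fingers":255},{"dp":[0,0,1],"angular":[0,0,0],"fingers":255},{"dp":[0,0,0.5],"angular":[0,0,0],"fingers":90},{"dp":[0,0,0],"angular":[0,0,0],"fingers":90},{"dp":[0,0,0],"angular":[0,0,0],"fingers":90},{"dp":[0,0,0],"angular":[0,0,0],"fingers":90},{"dp":[0,0,0],"angular":[0,0,0],"fingers":90},{"dp":[0,0,-20],"angular":[0,0,0],"fingers":90},{"dp":[0,0,-55],"angular":[0,0,0],"fingers":90},{"dp":[0,0,-95],"angular":[0,0,0],"fingers":90},{"dp":[0,0,-135],"angular":[0,0,0],"fingers":90},{"dp":[0,0,-150],"angular":[0,0,0],"fingers":90}]'
python3 - <<'E'
from h import *
go(438.7,-199.5,240,-113.9)
s,d=vision.grab_frame('scene'); cv2.imwrite('pics/s14.png',s)
t,d=vision.grab_frame('top'); cv2.imwrite('pics/t14.png',t)
w,d=vision.grab_frame('wrist'); cv2.imwrite('pics/w14.png',w)
E
```

```text
clock: 27.1
eef_pos: [596.3, 253.1, 243.2]
tcp_rot: [-3.135, 0.002, -1.415]
contact_force: [2.5, -0.2, 0.8]
opening: 0.648
t 27.1 tcp [596.3 253.1 243.2] yaw [-1.796e+02  1.000e-01 -8.110e+01] open 0.648 F [ 2.5 -0.2  0.8] q6 1.81
  dp [422.6 225.9   0.9] ang [-0.006  0.004  0.573]
```

View pics/s14.png

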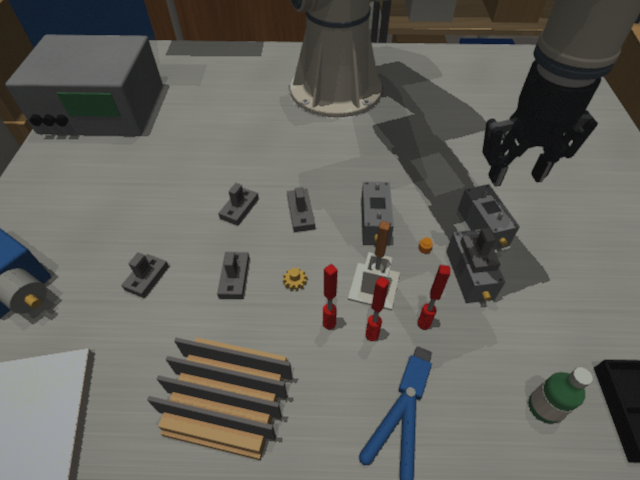

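View pics/w14.png

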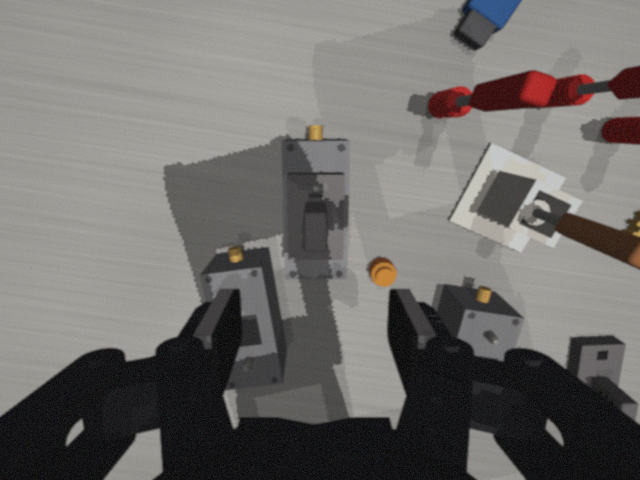

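View pics/t14.png

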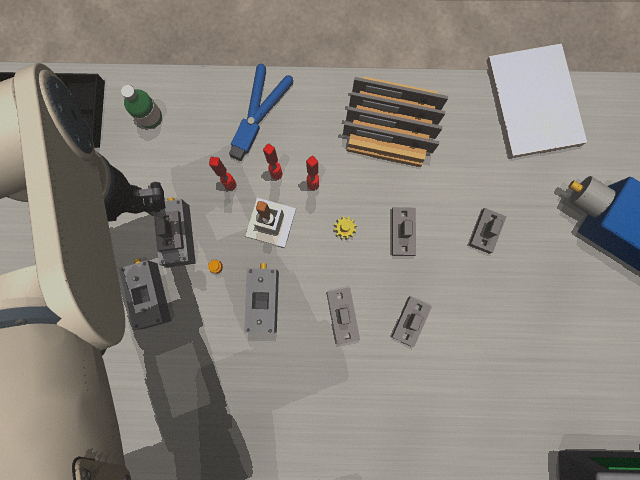

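Cover_44 sits flat on its dock at wrist (316,225). The other covers are where they were, with cover_60 at top (411,321).

```bash
python3 -m inch '[{"dp":[37,20,0],"angular":[0,0,0.05],"fingers":90},{"dp":[73,39,0],"angular":[0,0,0.1],"fingers":90},{"dp":[110,59,0],"angular":[0,0,0.15],"fingers":90},{"dp":[146,78,0],"angular":[0,0,0.2],"fingers":90},{"dp":[182,97,0],"angular":[0,0,0.26],"fingers":90},{"dp":[218,117,0],"angular":[0,0,0.32],"fingers":90},{"dp":[254,136,0],"angular":[0,0,0.38],"fingers":90},{"dp":[290,155,0],"angular":[0,0,0.44],"fingers":90},{"dp":[326,175,0],"angular":[0,0,0.5],"fingers":90},{"dp":[362,194,0],"angular":[0,0,0.573],"fingers":90},{"dp":[398,213,0],"angular":[0,0,0.573],"fingers":90},{"dp":[420,225,0],"angular":[0,0,0.573],"fingers":90}]'
python3 -m inch '[{"dp":[0,0,0],"angular":[0,0,0],"fingers":90},{"dp":[0,0,0],"angular":[0,0,0],"fingers":90},{"dp":[0,0,0],"angular":[0,0,0],"fingers":90},{"dp":[0,0,0],"angular":[0,0,0],"fingers":90}]'
python3 - <<'E'
from h import *
go(438.7,-199.5,84,-113.9)
w=vision.camera_params('wrist'); p,d=vision.grab_frame('wrist'); q=p.copy()
cover(w,p,438.7,-199.5,-23.9,60)
f=lambda q:cv2.resize(cv2.convertScaleAbs(q[130:260,260:375],alpha=1.6),None,fx=3.4,fy=3.4,interpolation=cv2.INTER_CUBIC)
cv2.imwrite('pics/w15.png',cv2.hconcat([f(q),f(p)]))
E
```

```text
clock: 28.25
eef_pos: [434.6, -200.0, 235.6]
tcp_rot: [3.139, -0.001, -1.989]
contact_force: [-0.0, 0.3, -0.2]
opening: 0.645
clock: 28.58
eef_pos: [437.0, -196.6, 236.5]
tcp_rot: [3.14, 0.0, -1.987]
contact_force: [0.0, 0.7, -0.1]
opening: 0.651
t 28.58 tcp [ 437.  -196.6  236.5] yaw [ 179.9    0.  -113.9] open 0.651 F [ 0.   0.7 -0.1] q6 1.56
  dp [  2.   -3.  152.5] ang [0.002 0.    0.001]
```

View pics/w15.png

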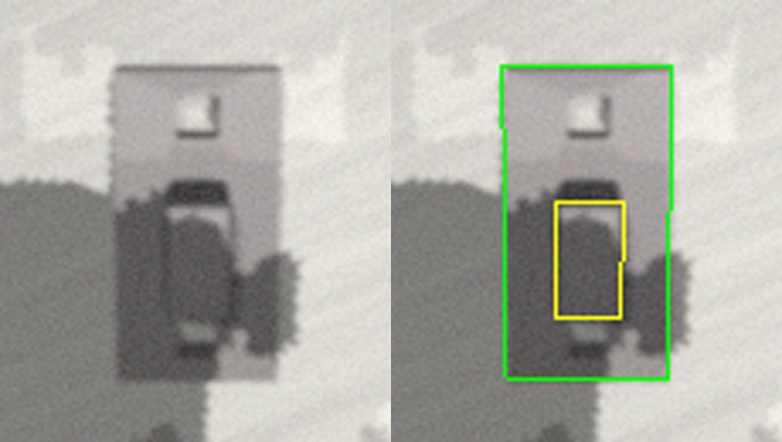

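```bash
python3 -m inch '[{"dp":[2,-3,0],"angular":[0,0,0],"fingers":90},{"dp":[2,-3,38],"angular":[0,0,0],"fingers":90},{"dp":[2,-3,76],"angular":[0,0,0],"fingers":90},{"dp":[2,-3,112],"angular":[0,0,0],"fingers":90},{"dp":[2,-3,140],"angular":[0,0,0],"fingers":90},{"dp":[2,-3,152],"angular":[0,0,0],"fingers":90},{"dp":[2,-3,152],"angular":[0,0,0],"fingers":90},{"dp":[2,-3,152],"angular":[0,0,0],"fingers":90},{"dp":[2,-3,152],"angular":[0,0,0],"fingers":90}]'
python3 - <<'E'
from h import *
go(438.7,-199.5,27.5,-113.9)
w=vision.camera_params('wrist'); p,d=vision.grab_frame('wrist'); q=p.copy()
cover(w,p,438.7,-199.5,-23.9,60)
cv2.imwrite('pics/w16.png',p)
E
```

```text
clock: 29.38
eef_pos: [440.1, -200.8, 86.3]
tcp_rot: [-3.14, -0.0, -1.987]
contact_force: [0.5, -0.6, 0.3]
opening: 0.647
t 29.38 tcp [ 440.1 -200.8   86.3] yaw [-179.9   -0.  -113.9] open 0.647 F [ 0.5 -0.6  0.3] q6 1.56
  dp [-0.6  1.9 58.8] ang [-0.002 -0.     0.001]
```

View pics/w16.png

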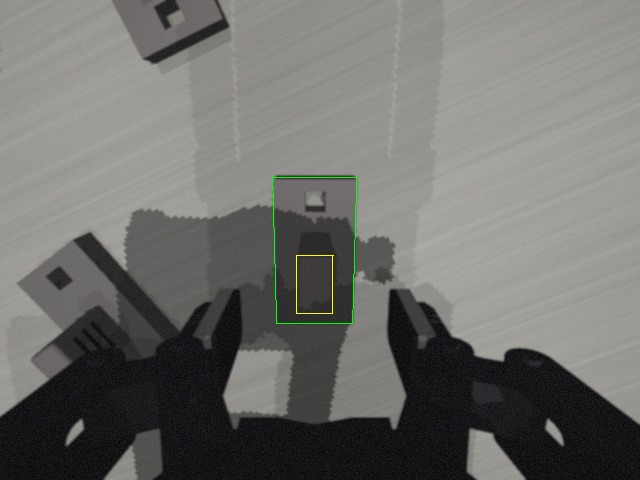

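```bash
python3 -m inch '[{"dp":[-0.4,1.2,25],"angular":[0,0,0],"fingers":90},{"dp":[-0.4,1.2,45],"angular":[0,0,0],"fingers":90},{"dp":[-0.4,1.2,57],"angular":[0,0,0],"fingers":90},{"dp":[-0.4,1.2,57],"angular":[0,0,0],"fingers":90},{"dp":[-0.4,1.2,57],"angular":[0,0,0],"fingers":90},{"dp":[-0.4,1.2,57],"angular":[0,0,0],"fingers":255},{"dp":[-0.4,1.2,57],"angular":[0,0,0],"fingers":255},{"dp":[-0.4,1.2,57],"angular":[0,0,0],"fingers":255},{"dp":[-0.4,1.2,57],"angular":[0,0,0],"fingers":255},{"dp":[-0.4,1.2,57],"angular":[0,0,0],"fingers":255},{"dp":[-0.4,1.2,57],"angular":[0,0,0],"fingers":255},{"dp":[-0.4,1.2,57],"angular":[0,0,0],"fingers":255}]' 60
python3 -c "
from h import *
go(438.7,-199.5,240,-113.9)"
```

```text
clock: 30.43
eef_pos: [438.8, -200.2, 29.3]
tcp_rot: [-3.14, -0.0, -1.988]
contact_force: [-0.2, -0.1, 7.6]
opening: 0.175
t 30.43 tcp [ 438.8 -200.2   29.3] yaw [-179.9   -0.  -113.9] open 0.175 F [-0.2 -0.1  7.6] q6 1.56
  dp [  -0.6   -0.  -210.7] ang [-0.002 -0.    -0.   ]
```

```bash
python3 -m inch '[{"dp":[0,0,-20],"angular":[0,0,0],"fingers":255},{"dp":[0,0,-55],"angular":[0,0,0],"fingers":255},{"dp":[0,0,-95],"angular":[0,0,0],"fingers":255},{"dp":[0,0,-135],"angular":[0,0,0],"fingers":255},{"dp":[0,0,-175],"angular":[0,0,0],"fingers":255},{"dp":[0,0,-212],"angular":[0,0,0],"fingers":255},{"dp":[0,0,-212],"angular":[0,0,0],"fingers":255},{"dp":[0,0,-212],"angular":[0,0,0],"fingers":255}]'
python3 - <<'E'
from h import *
go(389.5,272,241,-73.1)
E
```

```text
clock: 31.1
eef_pos: [439.3, -200.4, 242.7]
tcp_rot: [-3.136, -0.0, -1.988]
contact_force: [-0.0, -0.1, -2.1]
opening: 0.179
t 31.1 tcp [ 439.3 -200.4  242.7] yaw [-179.7   -0.  -113.9] open 0.179 F [-0.  -0.1 -2.1] q6 1.56
  dp [-4.117e+02  2.369e+02  4.000e-01] ang [-0.005 -0.002 -0.712]
```

```bash
python3 -m inch '[{"dp":[-33,19,0],"angular":[0,0,0],"fingers":255},{"dp":[-67,39,0],"angular":[0,0,-0.08],"fingers":255},{"dp":[-102,59,0],"angular":[0,0,-0.16],"fingers":255},{"dp":[-137,79,0],"angular":[0,0,-0.24],"fingers":255},{"dp":[-172,99,0],"angular":[0,0,-0.32],"fingers":255},{"dp":[-207,119,0],"angular":[0,0,-0.4],"fingers":255},{"dp":[-242,139,0],"angular":[0,0,-0.48],"fingers":255},{"dp":[-277,159,0],"angular":[0,0,-0.56],"fingers":255},{"dp":[-312,179,0],"angular":[0,0,-0.64],"fingers":255},{"dp":[-347,200,0],"angular":[0,0,-0.712],"fingers":255},{"dp":[-382,220,0],"angular":[0,0,-0.712],"fingers":255},{"dp":[-411,236,0],"angular":[0,0,-0.712],"fingers":255}]'
python3 -m inch '[{"dp":[0,0,0],"angular":[0,0,0],"fingers":255},{"dp":[0,0,0],"angular":[0,0,0],"fingers":255},{"dp":[0,0,0],"angular":[0,0,0],"fingers":255},{"dp":[0,0,0],"angular":[0,0,0],"fingers":255}]'
python3 - <<'E'
from h import *
go(478.5,299.3,241,-73.1)
w=vision.camera_params('wrist'); p,d=vision.grab_frame('wrist'); cv2.imwrite('pics/w17.png',p); q=p.copy()
st=monitor.sense()['eef_pos']
rect(w,p,478.5,299.3,16.9,58,27,60);rect(w,p,478.5,299.3,16.9,15,15,60);rect(w,p,478.5,299.3,16.9,30,.1,74,(0,255,255))
rect(w,p,595,251,8.9,58,27,60)
f=lambda q:cv2.resize(q[0:240,225:375],None,fx=2.5,fy=2.5,interpolation=cv2.INTER_CUBIC)
cv2.imwrite('pics/w17o.png',cv2.hconcat([f(q),f(p)]))
E
```

```text
clock: 32.1
eef_pos: [387.1, 273.6, 238.6]
tcp_rot: [3.139, -0.0, -1.275]
contact_force: [0.3, -0.2, -1.2]
opening: 0.181
clock: 32.43
eef_pos: [388.4, 270.3, 239.3]
tcp_rot: [3.14, -0.001, -1.277]
contact_force: [0.0, 0.6, -1.3]
opening: 0.176
t 32.43 tcp [388.4 270.3 239.3] yaw [ 1.799e+02 -1.000e-01 -7.310e+01] open 0.176 F [ 0.   0.6 -1.3] q6 1.88
  dp [ -1.7 -94.7  -1.9] ang [ 0.002 -0.001 -0.001]
```

View pics/w17o.png

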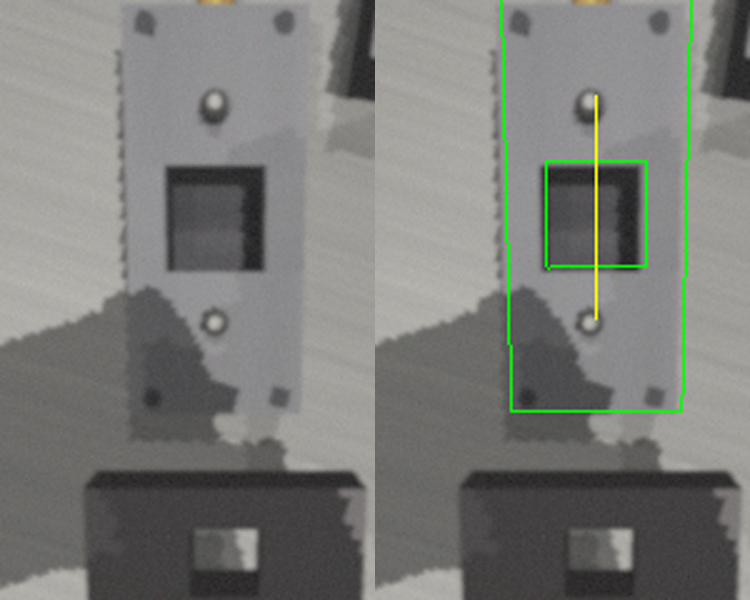

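```bash
python3 -m inch '[{"dp":[-2.7,-35,0],"angular":[0,0,0],"fingers":255},{"dp":[-2.7,-70,0],"angular":[0,0,0],"fingers":255},{"dp":[-2.7,-93,0],"angular":[0,0,0],"fingers":255},{"dp":[-2.7,-93.8,30],"angular":[0,0,0],"fingers":255},{"dp":[-2.7,-93.8,65],"angular":[0,0,0],"fingers":255},{"dp":[-2.7,-93.8,95],"angular":[0,0,0],"fingers":255},{"dp":[-2.7,-93.8,112],"angular":[0,0,0],"fingers":255},{"dp":[-2.7,-93.8,121],"angular":[0,0,0],"fingers":255},{"dp":[-2.7,-93.8,121],"angular":[0,0,0],"fingers":255},{"dp":[-2.7,-93.8,121],"angular":[0,0,0],"fingers":255},{"dp":[-2.7,-93.8,121],"angular":[0,0,0],"fingers":255},{"dp":[-2.7,-93.8,121],"angular":[0,0,0],"fingers":255}]'
python3 - <<'E'
from h import *
go(477.3,300.2,118,-73.1)
w=vision.camera_params('wrist'); p,d=vision.grab_frame('wrist')
go(477.3,300.2,118,-73.1)
rect(w,p,477.3,300.2,16.9,58,27,60)
cv2.imwrite('pics/w18.png',cv2.resize(p[130:330,200:440],None,fx=3,fy=3,interpolation=cv2.INTER_CUBIC))
E
```

```text
clock: 33.48
eef_pos: [478.9, 301.8, 120.9]
tcp_rot: [-3.139, 0.001, -1.276]
contact_force: [0.1, 0.2, -0.5]
opening: 0.178
t 33.48 tcp [478.9 301.8 120.9] yaw [-179.8    0.   -73.1] open 0.178 F [ 0.1  0.2 -0.5] q6 1.84
  dp [1.1 2.  2.9] ang [-0.003  0.001 -0.   ]
t 33.53 tcp [478.7 301.8 120.8] yaw [-179.9    0.   -73.1] open 0.176 F [-0.4  0.2 -0.6] q6 1.84
  dp [1.1 1.8 2.8] ang [-0.002  0.001 -0.   ]
```

View pics/w18.png

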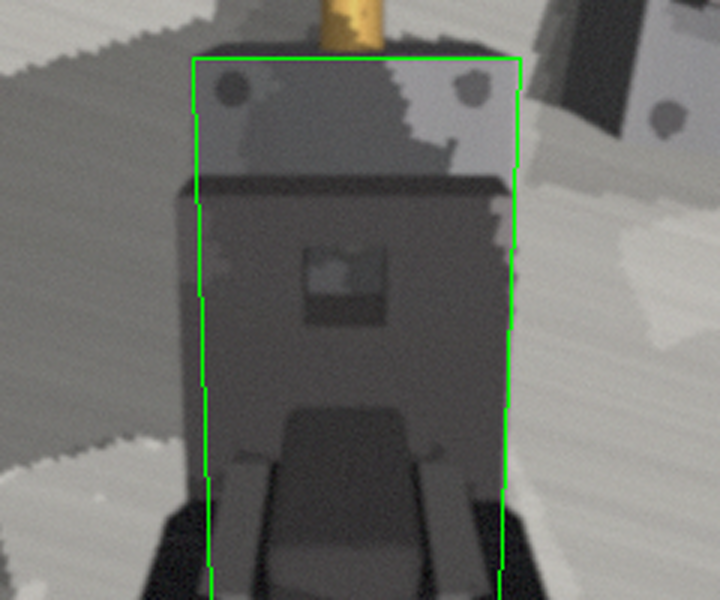

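```bash
python3 -m inch '[{"dp":[1.3,1,4],"angular":[0,0,0],"fingers":255},{"dp":[1.3,1,10],"angular":[0,0,0],"fingers":255},{"dp":[1.3,1,13],"angular":[0,0,0],"fingers":255},{"dp":[1.3,1,13],"angular":[0,0,0],"fingers":255},{"dp":[1.3,1,13],"angular":[0,0,0],"fingers":255},{"dp":[1.3,1,13],"angular":[0,0,0],"fingers":255}]'
python3 - <<'E'
from h import *
go(477.4,300.3,89.3,-73.1)
E
```

```text
clock: 34.03
eef_pos: [477.3, 299.9, 106.2]
tcp_rot: [3.141, -0.0, -1.276]
contact_force: [-1.0, -0.2, -1.5]
opening: 0.175
t 34.03 tcp [477.3 299.9 106.2] yaw [180.   -0.  -73.1] open 0.175 F [-1.  -0.2 -1.5] q6 1.83
  dp [-0.3 -0.3 16.9] ang [ 0. -0. -0.]
```

Underside is at 77, just above the peg tips, and aligned. Continue down.

```bash
python3 -m inch '[{"dp":[-0.2,-0.2,3],"angular":[0,0,0],"fingers":255},{"dp":[-0.2,-0.2,6],"angular":[0,0,0],"fingers":255},{"dp":[-0.2,-0.2,9],"angular":[0,0,0],"fingers":255},{"dp":[-0.2,-0.2,9],"angular":[0,0,0],"fingers":255},{"dp":[-0.2,-0.2,9],"angular":[0,0,0],"fingers":255}]'
python3 - <<'E'
from h import *
go(477.4,300.3,89.3,-73.1)
E
```

```text
clock: 34.45
eef_pos: [477.2, 300.0, 97.0]
tcp_rot: [3.141, -0.0, -1.276]
contact_force: [-0.3, 0.6, -0.8]
opening: 0.179
t 34.45 tcp [477.2 300.   97. ] yaw [180.   -0.  -73.1] open 0.179 F [-0.3  0.6 -0.8] q6 1.83
  dp [-0.3 -0.3  7.7] ang [ 0.001 -0.    -0.   ]
```

```bash
python3 -m inch '[{"dp":[0,0,3],"angular":[0,0,0],"fingers":255},{"dp":[0,0,6],"angular":[0,0,0],"fingers":255},{"dp":[0,0,9],"angular":[0,0,0],"fingers":255},{"dp":[0,0,9.5],"angular":[0,0,0],"fingers":255},{"dp":[0,0,9.5],"angular":[0,0,0],"fingers":255},{"dp":[0,0,9.5],"angular":[0,0,0],"fingers":255}]'
python3 - <<'E'
from h import *
go(477.4,300.3,89.3,-73.1)
w,d=vision.grab_frame('wrist'); cv2.imwrite('pics/w19.png',cv2.resize(w[130:330,200:440],None,fx=3,fy=3,interpolation=cv2.INTER_CUBIC))
E
```

```text
clock: 34.95
eef_pos: [477.5, 300.1, 89.3]
tcp_rot: [-3.141, 0.0, -1.276]
contact_force: [-6.0, -4.0, 19.9]
opening: 0.177
t 34.95 tcp [477.5 300.1  89.3] yaw [-180.     0.   -73.1] open 0.177 F [-6.  -4.  19.9] q6 1.83
  dp [-0.2 -0.  -0. ] ang [-0.  0. -0.]
```

View pics/w19.png

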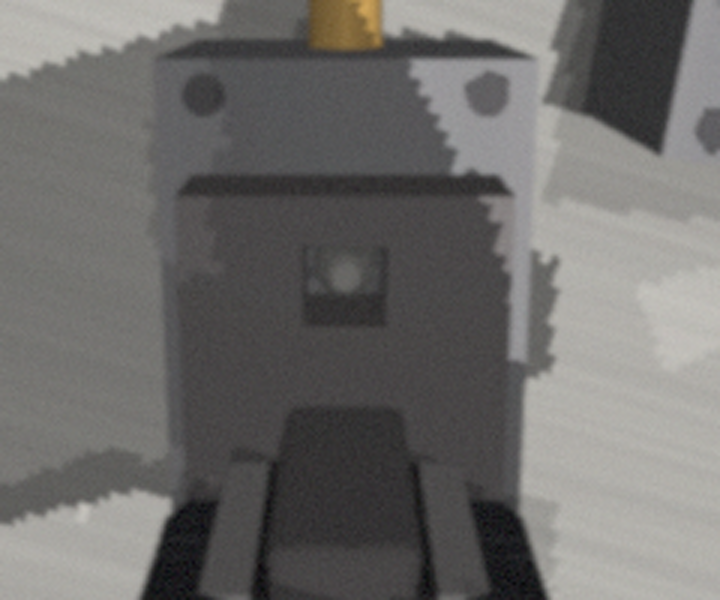

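```bash
python3 -m inch '[{"dp":[0,0,0],"angular":[0,0,0],"fingers":255},{"dp":[0,0,-0.5],"angular":[0,0,0],"fingers":90},{"dp":[0,0,-1],"angular":[0,0,0],"fingers":90},{"dp":[0,0,-1],"angular":[0,0,0],"fingers":90},{"dp":[0,0,-1],"angular":[0,0,0],"fingers":90},{"dp":[0,0,-1],"angular":[0,0,0],"fingers":90},{"dp":[0,0,-1],"angular":[0,0,0],"fingers":90},{"dp":[0,0,-20],"angular":[0,0,0],"fingers":90},{"dp":[0,0,-55],"angular":[0,0,0],"fingers":90},{"dp":[0,0,-95],"angular":[0,0,0],"fingers":90},{"dp":[0,0,-135],"angular":[0,0,0],"fingers":90},{"dp":[0,0,-152],"angular":[0,0,0],"fingers":90}]'
python3 - <<'E'
from h import *
go(446.7,-70.5,240,-78.7)
s,d=vision.grab_frame('scene'); cv2.imwrite('pics/s20.png',s)
t,d=vision.grab_frame('top'); cv2.imwrite('pics/t20.png',t)
E
```

```text
clock: 36.0
eef_pos: [479.1, 301.2, 245.0]
tcp_rot: [-3.136, 0.002, -1.276]
contact_force: [0.8, 1.5, -0.2]
opening: 0.645
t 36.0 tcp [479.1 301.2 245. ] yaw [-1.797e+02  1.000e-01 -7.310e+01] open 0.645 F [ 0.8  1.5 -0.2] q6 1.83
  dp [346.2 139.    3.6] ang [-0.006  0.002  0.098]
```

View pics/s20.png

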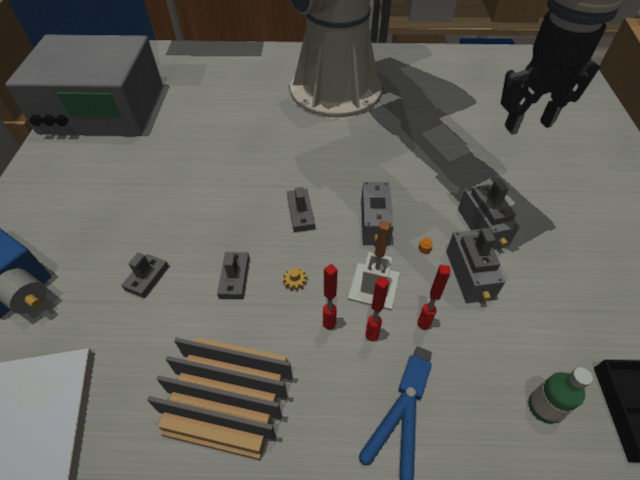

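View pics/t20.png

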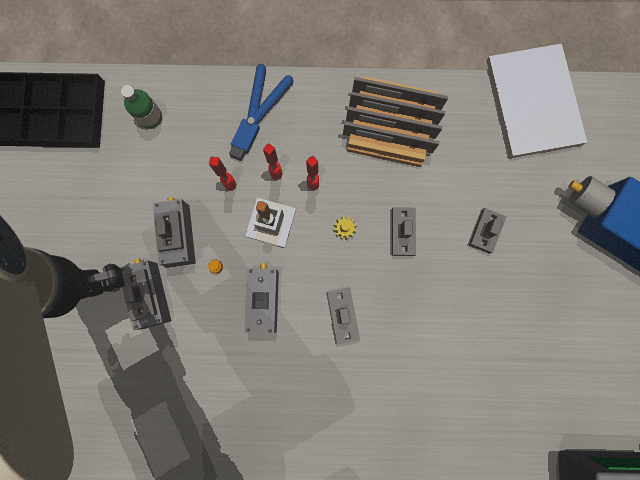

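Both covers are seated. Cover_76 is still at top (342,316), so I go there next.

```bash
python3 -m inch '[{"dp":[36,14,0],"angular":[0,0,0.05],"fingers":90},{"dp":[72,29,0],"angular":[0,0,0.098],"fingers":90},{"dp":[108,43,0],"angular":[0,0,0.098],"fingers":90},{"dp":[144,58,0],"angular":[0,0,0.098],"fingers":90},{"dp":[180,72,0],"angular":[0,0,0.098],"fingers":90},{"dp":[216,87,0],"angular":[0,0,0.098],"fingers":90},{"dp":[252,101,0],"angular":[0,0,0.098],"fingers":90},{"dp":[288,116,0],"angular":[0,0,0.098],"fingers":90},{"dp":[324,130,0],"angular":[0,0,0.098],"fingers":90},{"dp":[344,138,0],"angular":[0,0,0.098],"fingers":90},{"dp":[344,138,0],"angular":[0,0,0.098],"fingers":90},{"dp":[344,138,0],"angular":[0,0,0.098],"fingers":90}]'
python3 -m inch '[{"dp":[0,0,0],"angular":[0,0,0],"fingers":90},{"dp":[0,0,0],"angular":[0,0,0],"fingers":90},{"dp":[0,0,0],"angular":[0,0,0],"fingers":90}]'
python3 - <<'E'
from h import *
go(446.7,-70.5,84,-78.7)
w=vision.camera_params('wrist'); p,d=vision.grab_frame('wrist'); q=p.copy()
cover(w,p,446.7,-70.5,11.3,76)
f=lambda q:cv2.resize(cv2.convertScaleAbs(q[130:270,260:375],alpha=1.6),None,fx=3.4,fy=3.4,interpolation=cv2.INTER_CUBIC)
cv2.imwrite('pics/w21.png',cv2.hconcat([f(q),f(p)]))
E
```

```text
clock: 37.1
eef_pos: [444.5, -69.9, 238.7]
tcp_rot: [3.14, 0.001, -1.377]
contact_force: [-0.3, 0.9, -0.5]
opening: 0.65
clock: 37.35
eef_pos: [445.3, -68.1, 239.5]
tcp_rot: [3.141, 0.0, -1.372]
contact_force: [-0.4, 0.1, 0.1]
opening: 0.647
t 37.35 tcp [445.3 -68.1 239.5] yaw [180.    0.  -78.6] open 0.647 F [-0.4  0.1  0.1] q6 1.22
  dp [  2.6  -1.  155.5] ang [0.    0.    0.001]
```

View pics/w21.png

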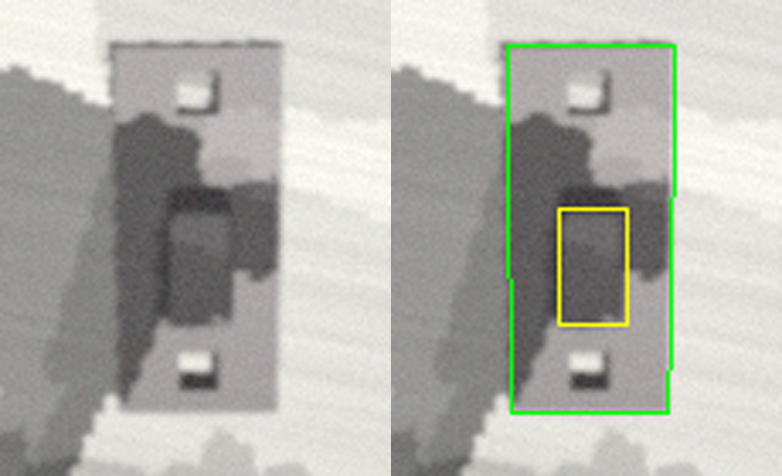

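```bash
python3 -m inch '[{"dp":[2.3,-1,0],"angular":[0,0,0],"fingers":90},{"dp":[2.3,-1,38],"angular":[0,0,0],"fingers":90},{"dp":[2.3,-1,76],"angular":[0,0,0],"fingers":90},{"dp":[2.3,-1,112],"angular":[0,0,0],"fingers":90},{"dp":[2.3,-1,142],"angular":[0,0,0],"fingers":90},{"dp":[2.3,-1,155],"angular":[0,0,0],"fingers":90},{"dp":[2.3,-1,155],"angular":[0,0,0],"fingers":90},{"dp":[2.3,-1,155],"angular":[0,0,0],"fingers":90},{"dp":[2.3,-1,155],"angular":[0,0,0],"fingers":90}]'
python3 - <<'E'
from h import *
go(446.7,-70.5,27.5,-78.7)
w=vision.camera_params('wrist'); p,d=vision.grab_frame('wrist')
cover(w,p,446.7,-70.5,11.3,76)
cv2.imwrite('pics/w22.png',p)
E
```

```text
clock: 38.15
eef_pos: [447.7, -71.2, 85.8]
tcp_rot: [-3.14, -0.001, -1.374]
contact_force: [1.2, -0.8, 0.0]
opening: 0.647
t 38.15 tcp [447.7 -71.2  85.8] yaw [-179.9   -0.   -78.7] open 0.647 F [ 1.2 -0.8  0. ] q6 1.21
  dp [-0.9  0.9 58.3] ang [-0.001 -0.001 -0.   ]
```

View pics/w22.png

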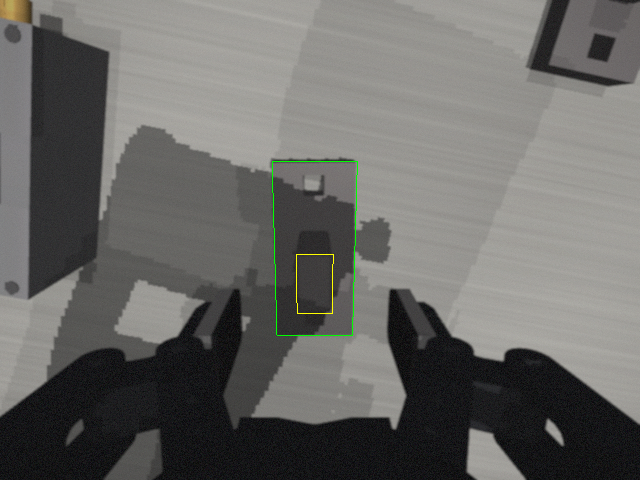

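```bash
python3 -m inch '[{"dp":[-0.5,0.5,25],"angular":[0,0,0],"fingers":90},{"dp":[-0.5,0.5,45],"angular":[0,0,0],"fingers":90},{"dp":[-0.5,0.5,56.5],"angular":[0,0,0],"fingers":90},{"dp":[-0.5,0.5,56.5],"angular":[0,0,0],"fingers":90},{"dp":[-0.5,0.5,56.5],"angular":[0,0,0],"fingers":90},{"dp":[-0.5,0.5,56.5],"angular":[0,0,0],"fingers":255},{"dp":[-0.5,0.5,56.5],"angular":[0,0,0],"fingers":255},{"dp":[-0.5,0.5,56.5],"angular":[0,0,0],"fingers":255},{"dp":[-0.5,0.5,56.5],"angular":[0,0,0],"fingers":255},{"dp":[-0.5,0.5,56.5],"angular":[0,0,0],"fingers":255},{"dp":[-0.5,0.5,56.5],"angular":[0,0,0],"fingers":255},{"dp":[-0.5,0.5,56.5],"angular":[0,0,0],"fingers":255}]' 60
python3 -c "
from h import *
go(446.7,-70.5,240,-78.7)"
```

```text
clock: 39.2
eef_pos: [447.0, -71.0, 29.3]
tcp_rot: [-3.14, -0.001, -1.374]
contact_force: [-1.1, -1.8, 9.1]
opening: 0.18
t 39.2 tcp [447.  -71.   29.3] yaw [-179.9   -0.   -78.7] open 0.18 F [-1.1 -1.8  9.1] q6 1.21
  dp [-4.000e-01 -2.000e-01 -2.107e+02] ang [-0.002 -0.001 -0.   ]
```

```bash
python3 -m inch '[{"dp":[0,0,-20],"angular":[0,0,0],"fingers":255},{"dp":[0,0,-55],"angular":[0,0,0],"fingers":255},{"dp":[0,0,-95],"angular":[0,0,0],"fingers":255},{"dp":[0,0,-135],"angular":[0,0,0],"fingers":255},{"dp":[0,0,-175],"angular":[0,0,0],"fingers":255},{"dp":[0,0,-212],"angular":[0,0,0],"fingers":255},{"dp":[0,0,-212],"angular":[0,0,0],"fingers":255},{"dp":[0,0,-212],"angular":[0,0,0],"fingers":255}]'
python3 - <<'E'
from h import *
go(379,82,241,-89.8)
E
```

```text
clock: 39.87
eef_pos: [447.4, -71.0, 242.7]
tcp_rot: [-3.136, -0.002, -1.374]
contact_force: [-0.7, 0.7, -1.6]
opening: 0.183
t 39.87 tcp [447.4 -71.  242.7] yaw [-1.797e+02 -1.000e-01 -7.870e+01] open 0.183 F [-0.7  0.7 -1.6] q6 1.21
  dp [-163.5   37.2    1.2] ang [-0.005 -0.001  0.193]
```

```bash
python3 -m inch '[{"dp":[-33,8,0],"angular":[0,0,0.05],"fingers":255},{"dp":[-66,15,0],"angular":[0,0,0.1],"fingers":255},{"dp":[-99,23,0],"angular":[0,0,0.15],"fingers":255},{"dp":[-132,30,0],"angular":[0,0,0.193],"fingers":255},{"dp":[-160,37,0],"angular":[0,0,0.193],"fingers":255},{"dp":[-163,37,0],"angular":[0,0,0.193],"fingers":255},{"dp":[-163,37,0],"angular":[0,0,0.193],"fingers":255},{"dp":[-163,37,0],"angular":[0,0,0.193],"fingers":255},{"dp":[-163,37,0],"angular":[0,0,0.193],"fingers":255},{"dp":[-163,37,0],"angular":[0,0,0.193],"fingers":255}]'
python3 - <<'E'
from h import *
go(472,81.7,241,-89.8)
w=vision.camera_params('wrist'); p,d=vision.grab_frame('wrist'); cv2.imwrite('pics/w23.png',p); q=p.copy()
rect(w,p,472,81.7,.2,58,27,60);rect(w,p,472,81.7,.2,15,15,60);rect(w,p,472,81.7,.2,38,.1,74,(0,255,255))
f=lambda q:cv2.resize(q[0:240,225:375],None,fx=2.5,fy=2.5,interpolation=cv2.INTER_CUBIC)
cv2.imwrite('pics/w23o.png',cv2.hconcat([f(q),f(p)]))
go(472,81.7,241,-89.8)
E
```

```text
clock: 40.7
eef_pos: [378.2, 80.9, 239.9]
tcp_rot: [3.141, -0.0, -1.568]
contact_force: [0.2, 0.5, -1.4]
opening: 0.178
t 40.7 tcp [378.2  80.9 239.9] yaw [180.   -0.  -89.9] open 0.178 F [ 0.2  0.5 -1.4] q6 1.78
  dp [ -0.5 -93.8  -1.1] ang [ 0.001 -0.    -0.001]
t 40.75 tcp [378.2  81.  240. ] yaw [180.   -0.  -89.9] open 0.179 F [ 0.3 -0.1 -0.8] q6 1.78
  dp [ -0.5 -93.8  -1. ] ang [ 0.001 -0.    -0.001]
```

View pics/w23o.png

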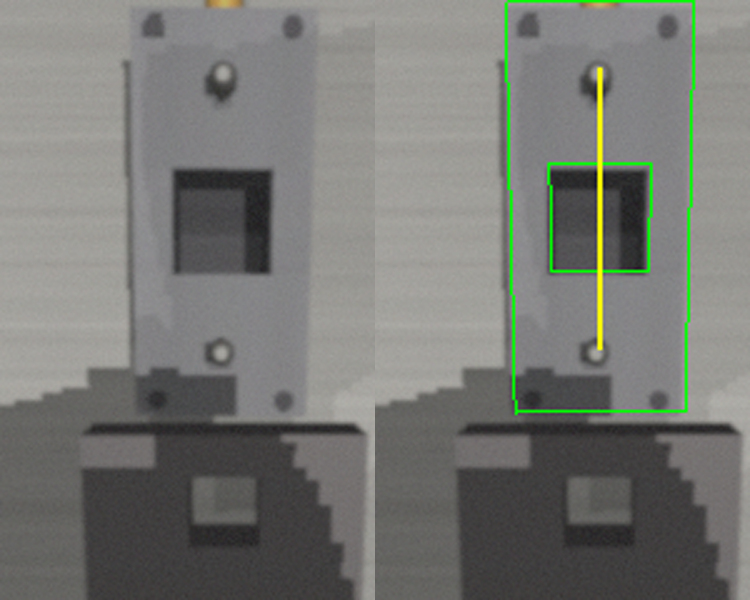

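```bash
python3 -m inch '[{"dp":[-1,-35,0],"angular":[0,0,0.007],"fingers":255},{"dp":[-1,-70,0],"angular":[0,0,0.007],"fingers":255},{"dp":[-1,-92,0],"angular":[0,0,0.007],"fingers":255},{"dp":[-1,-93,30],"angular":[0,0,0.007],"fingers":255},{"dp":[-1,-93,65],"angular":[0,0,0.007],"fingers":255},{"dp":[-1,-93,95],"angular":[0,0,0.007],"fingers":255},{"dp":[-1,-93,112],"angular":[0,0,0.007],"fingers":255},{"dp":[-1,-93,121],"angular":[0,0,0.007],"fingers":255},{"dp":[-1,-93,121],"angular":[0,0,0.007],"fingers":255},{"dp":[-1,-93,121],"angular":[0,0,0.007],"fingers":255},{"dp":[-1,-93,121],"angular":[0,0,0.007],"fingers":255},{"dp":[-1,-93,121],"angular":[0,0,0.007],"fingers":255}]'
python3 - <<'E'
from h import *
go(471,82,118,-90.3)
w=vision.camera_params('wrist'); p,d=vision.grab_frame('wrist')
go(471,82,118,-90.3)
rect(w,p,471.2,82,-.3,58,27,60)
cv2.imwrite('pics/w24.png',cv2.resize(p[130:330,200:440],None,fx=3,fy=3,interpolation=cv2.INTER_CUBIC))
E
```

```text
clock: 41.75
eef_pos: [472.1, 83.2, 120.7]
tcp_rot: [-3.139, 0.0, -1.574]
contact_force: [0.4, -0.3, -0.4]
opening: 0.178
t 41.75 tcp [472.1  83.2 120.7] yaw [-179.9    0.   -90.2] open 0.178 F [ 0.4 -0.3 -0.4] q6 1.75
  dp [1.2 1.1 2.7] ang [-0.003  0.     0.002]
t 41.8 tcp [472.   83.3 120.6] yaw [-179.9    0.   -90.2] open 0.182 F [ 0.4  0.1 -1.3] q6 1.75
  dp [1.3 1.  2.6] ang [-0.002  0.     0.002]
```

View pics/w24.png

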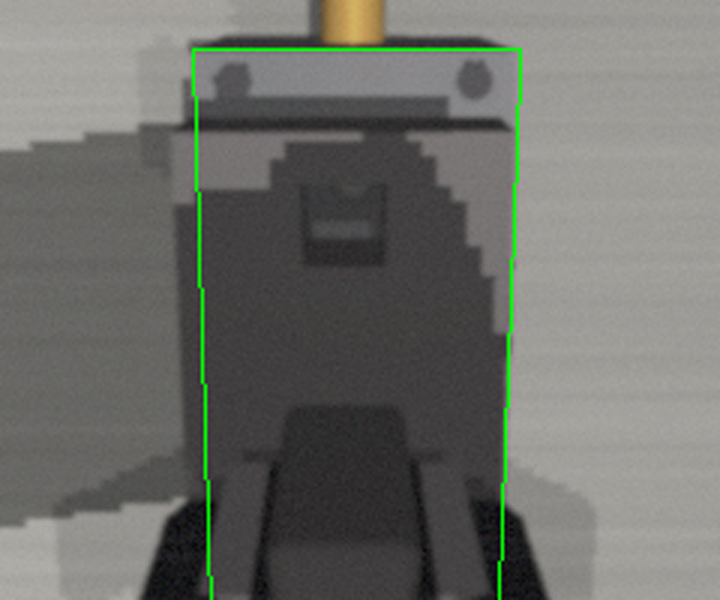

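```bash
python3 -m inch '[{"dp":[1.2,0.5,4],"angular":[0,0,0],"fingers":255},{"dp":[1.2,0.5,10],"angular":[0,0,0],"fingers":255},{"dp":[1.2,0.5,13],"angular":[0,0,0],"fingers":255},{"dp":[1.2,0.5,13],"angular":[0,0,0],"fingers":255},{"dp":[1.2,0.5,13],"angular":[0,0,0],"fingers":255},{"dp":[1.2,0.5,13],"angular":[0,0,0],"fingers":255}]'
python3 - <<'E'
from h import *
go(471,82,89.3,-90.3)
w=vision.camera_params('wrist'); p,d=vision.grab_frame('wrist')
cv2.imwrite('pics/w25.png',cv2.resize(cv2.convertScaleAbs(p[150:250,250:380],alpha=2),None,fx=5,fy=5,interpolation=cv2.INTER_CUBIC))
E
```

```text
clock: 42.3
eef_pos: [470.5, 82.0, 106.2]
tcp_rot: [3.141, -0.0, -1.574]
contact_force: [-0.7, -0.6, 0.2]
opening: 0.175
t 42.3 tcp [470.5  82.  106.2] yaw [180.   -0.  -90.2] open 0.175 F [-0.7 -0.6  0.2] q6 1.74
  dp [-0.  -0.5 16.9] ang [ 0.    -0.     0.002]
```

View pics/w25.png

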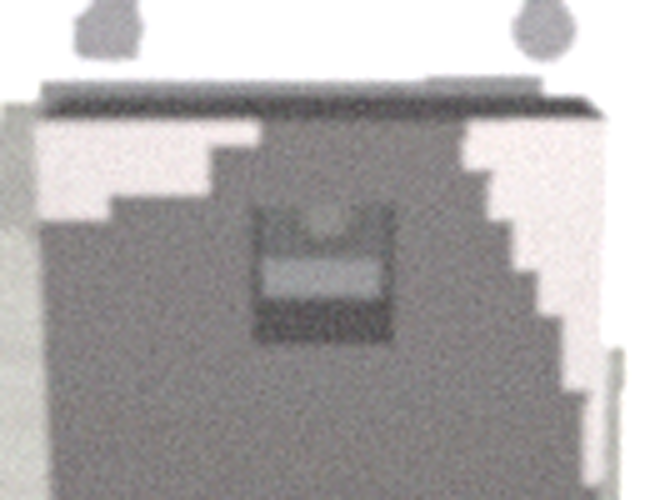

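```bash
python3 -m inch '[{"dp":[0,-0.4,3],"angular":[0,0,0],"fingers":255},{"dp":[0,-0.4,6],"angular":[0,0,0],"fingers":255},{"dp":[0,-0.4,9],"angular":[0,0,0],"fingers":255},{"dp":[0,-0.4,9],"angular":[0,0,0],"fingers":255},{"dp":[0,-0.4,9],"angular":[0,0,0],"fingers":255}]'
python3 - <<'E'
from h import *
go(471,82,89.3,-90.3)
E
```

```text
clock: 42.77
eef_pos: [470.6, 81.9, 97.0]
tcp_rot: [3.141, -0.0, -1.574]
contact_force: [-0.1, -1.0, -1.6]
opening: 0.178
t 42.77 tcp [470.6  81.9  97. ] yaw [180.   -0.  -90.2] open 0.178 F [-0.1 -1.  -1.6] q6 1.74
  dp [-0.1 -0.4  7.7] ang [ 0.001 -0.     0.002]
```

```bash
python3 -m inch '[{"dp":[0,0,3],"angular":[0,0,0],"fingers":255},{"dp":[0,0,6],"angular":[0,0,0],"fingers":255},{"dp":[0,0,9],"angular":[0,0,0],"fingers":255},{"dp":[0,0,9.5],"angular":[0,0,0],"fingers":255},{"dp":[0,0,9.5],"angular":[0,0,0],"fingers":255},{"dp":[0,0,9.5],"angular":[0,0,0],"fingers":255}]'
python3 - <<'E'
from h import *
go(471,82,89.3,-90.3)
w,d=vision.grab_frame('wrist'); cv2.imwrite('pics/w26.png',cv2.resize(w[130:330,200:440],None,fx=3,fy=3,interpolation=cv2.INTER_CUBIC))
E
```

```text
clock: 43.27
eef_pos: [471.0, 81.9, 89.3]
tcp_rot: [-3.141, 0.0, -1.574]
contact_force: [-8.8, -1.9, 26.2]
opening: 0.177
t 43.27 tcp [471.   81.9  89.3] yaw [-180.     0.   -90.2] open 0.177 F [-8.8 -1.9 26.2] q6 1.74
  dp [-0.1 -0.  -0. ] ang [-0.     0.     0.002]
```

View pics/w26.png

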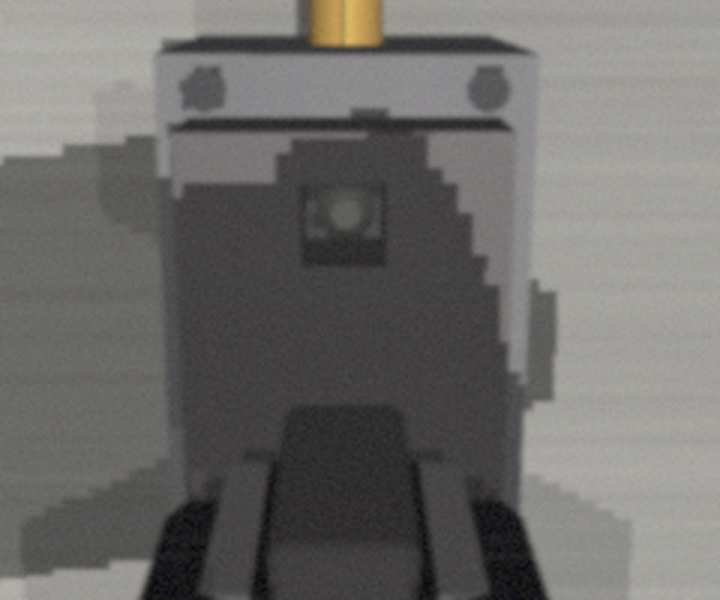

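Seated, with the peg visible in the hole. I release, rise clear, and move away to get an unobstructed final view.

```bash
python3 -m inch '[{"dp":[0,0,-0.5],"angular":[0,0,0],"fingers":255},{"dp":[0,0,-1],"angular":[0,0,0],"fingers":90},{"dp":[0,0,-1.5],"angular":[0,0,0],"fingers":90},{"dp":[0,0,-1.5],"angular":[0,0,0],"fingers":90},{"dp":[0,0,-1.5],"angular":[0,0,0],"fingers":90},{"dp":[0,0,-1.5],"angular":[0,0,0],"fingers":90},{"dp":[0,0,-1.5],"angular":[0,0,0],"fingers":90},{"dp":[0,0,-20],"angular":[0,0,0],"fingers":90},{"dp":[0,0,-55],"angular":[0,0,0],"fingers":90},{"dp":[0,0,-95],"angular":[0,0,0],"fingers":90},{"dp":[0,0,-135],"angular":[0,0,0],"fingers":90},{"dp":[0,0,-175],"angular":[0,0,0],"fingers":90}]'
python3 -m inch '[{"dp":[38,5,0],"angular":[0,0,0],"fingers":90},{"dp":[76,10,0],"angular":[0,0,0],"fingers":90},{"dp":[114,15,0],"angular":[0,0,0],"fingers":90},{"dp":[152,20,0],"angular":[0,0,0],"fingers":90},{"dp":[190,25,0],"angular":[0,0,0],"fingers":90},{"dp":[228,30,0],"angular":[0,0,0],"fingers":90},{"dp":[266,35,0],"angular":[0,0,0],"fingers":90},{"dp":[304,40,0],"angular":[0,0,0],"fingers":90},{"dp":[342,45,0],"angular":[0,0,0],"fingers":90},{"dp":[380,50,0],"angular":[0,0,0],"fingers":90},{"dp":[418,50,0],"angular":[0,0,0],"fingers":90},{"dp":[418,50,0],"angular":[0,0,0],"fingers":90}]'
python3 - <<'E'
from h import *
go(471,82,89.3,-90.3)
s,d=vision.grab_frame('scene'); cv2.imwrite('pics/s27.png',s)
t,d=vision.grab_frame('top'); cv2.imwrite('pics/t27.png',t)
cv2.imwrite('pics/t27c.png',cv2.resize(t[185:345,105:305],None,fx=3.7,fy=3.7,interpolation=cv2.INTER_CUBIC))
cv2.imwrite('pics/s27c.png',cv2.resize(s[170:310,350:530],None,fx=4.2,fy=4.2,interpolation=cv2.INTER_CUBIC))
c=vision.camera_params('top')
# plate-top heights on docks
for n,x,y,yaw,sp in [('44',594.3,252.2,8.9,44),('60',477.5,300.1,16.9,60),('76',471,82,-.3,76)]:
    a=np.radians(yaw);X=np.array([np.cos(a),np.sin(a)]);Y=np.array([-X[1],X[0]]);r=[]
    for sx in(-1,1):
        for sy in(-1,1):
            g=np.array([x,y])+sx*(sp/2+3)*X+sy*16*Y; u,v=np.round(proj(c,[*g,78])).astype(int); r.append(float(np.median([atd(c,u+i,v+j,d[v+j,u+i])[2] for i in(-1,0,1) for j in(-1,0,1)]).round(1)))
    print(n,r)
E
```

```text
clock: 44.32
eef_pos: [470.3, 81.9, 264.5]
tcp_rot: [3.141, -0.0, -1.574]
contact_force: [1.5, 0.7, -0.5]
opening: 0.648
clock: 45.32
eef_pos: [419.2, -341.7, 262.7]
tcp_rot: [-3.141, -0.003, -1.577]
contact_force: [-0.1, 0.0, 0.4]
opening: 0.645
t 45.32 tcp [ 419.2 -341.7  262.7] yaw [-180.    -0.2  -90.4] open 0.645 F [-0.1  0.   0.4] q6 0.89
  dp [-424.5  -49.   172.2] ang [-0.001 -0.003 -0.001]
44 [76.6, 78.0, 78.4, 78.5]
60 [77.6, 77.2, 78.4, 78.4]
76 [77.2, 78.6, 77.6, 77.0]
```

View pics/t27.png

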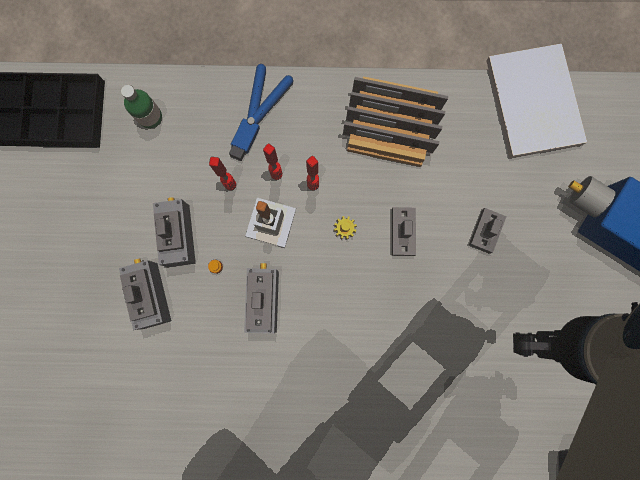

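View pics/t27c.png

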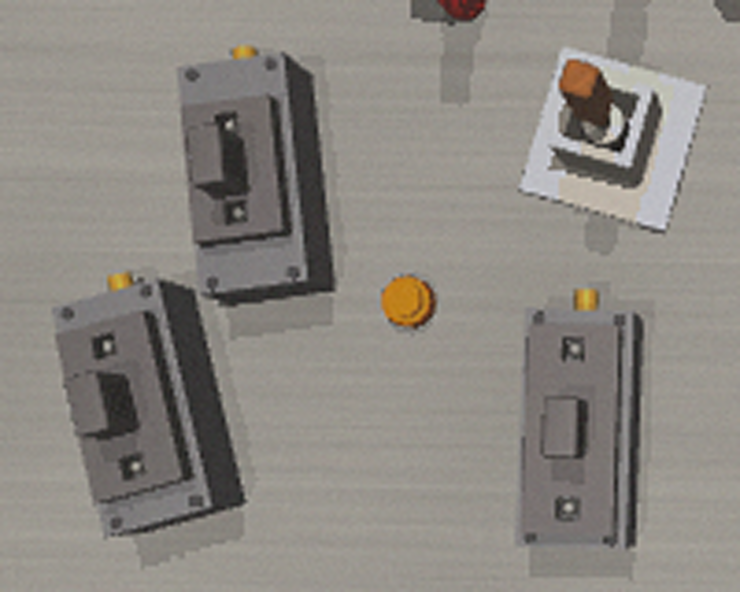

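View pics/s27c.png

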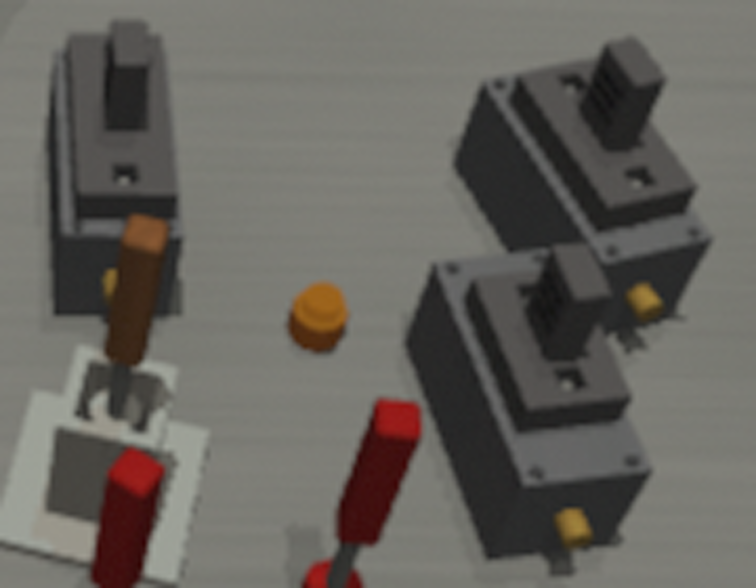

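```bash
python3 -m inch '[{"dp":[0,0,0],"angular":[0,0,0],"fingers":90},{"dp":[0,0,0],"angular":[0,0,0],"fingers":90},{"dp":[0,0,0],"angular":[0,0,0],"fingers":90},{"dp":[0,0,0],"angular":[0,0,0],"fingers":90}]' && python3 -c "
from rig import sign_off
print(sign_off())"
```

```text
clock: 45.75
eef_pos: [419.8, -334.9, 263.0]
tcp_rot: [-3.141, -0.0, -1.573]
contact_force: [-0.4, 1.1, -0.3]
opening: 0.647
the job is handed in; nothing more can be done
None
```

The job is done and handed in at about 46 s on the robot's clock, well inside the 210 s limit; no verdict came back.

- **Brushing:** All three docks were present. I brushed dock_44, then dock_60, then dock_76, with two full strokes each. I felt the well floor at the bottom of every stroke (11–22 N). Between strokes the brush tip came up to 60.2 mm in dock_44, 61.3 mm in dock_60 and 61.6 mm in dock_76, against the 60 mm mouth. Dock_44 cleared the mouth by the least.
- **Brush:** It stands upright in its holder.
- **Covers:** cover_44, cover_60 and cover_76 are on their docks. Each was pressed down with about 10–26 N until it stopped at the seated height. The last pictures show pegs in both holes of every cover. The depth camera puts the plate tops at 76.6–78.6 mm at all corners, where fully seated is 78 mm, so they lie flat to within that camera's scatter.
- **Left alone:** cover_52, cover_68, the pinion and the sensor cap look unmoved in the last pictures, and I saw no cover get knocked aside.

The cameras disagreed by up to about 2 mm on where the docks were. I corrected for this at each dock with close wrist-camera views, and no cover met resistance while going onto its pegs.

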